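# Fit the water bath's false floor and set the agar bottles to warm

### The job

Get the water bath going to melt the agar: fit the perforated false floor into the bath so that it lies flat on the two side ledges, in the middle, with both ends tucked under the end lips; it is longer than the mouth, so it has to go in tilted. Then loosen the red screw cap of every square bottle in the rack by a quarter turn or more (a warmed bottle must be able to vent) and stand all these bottles upright on the false floor in the bath, setting them down gently. Only when all are in, turn the bath's switch clockwise to on, as far as it goes; do not knock a bottle over, and leave the other things on the bench where they are.

Things in the scene. Friction and masses are not known exactly. Their poses are not given: they have to be found in the camera images.
- bath: White water bath with steel lining, fixed, 310 (x) x 206 (y) mm over its jacket, 164 mm high. Origin: centre of its underside on the bench; x along its length, y towards the grey control head on its side, z up. The tank inside is 272 x 166 mm. The control head, 170 (x) x 66 (y) mm, reaches to y = 169 mm and is 157 mm high.
- bath_mouth (a point): Centre of the mouth of the bath, level with the tops of its end lips, 164 mm above the bench; axes as the bath. At each end a steel lip 4 mm thick reaches 36 mm inward over the tank, so the mouth is only 200 mm long (x from -100 to +100 mm) but 166 mm wide (y +-83); under the lips the tank reaches to x = +-136 mm.
- bath_ledges (a point): Point midway between the two ledges, level with their top faces: 80 mm above the bench, 80 mm below the undersides of the lips; axes as the bath. The ledges run along the whole length of both side walls, each 20 mm wide (|y| from 63 to 83 mm). Below them lie the heating element and the tank bottom.
- false_floor: Loose perforated aluminium false floor of the bath, a plate 224 (x) x 152 (y) x 4 mm, 0.4 kg, that starts lying on the bench. Origin: centre of its underside; x along its length, z up. In its middle stands a lifting handle: two thin rods carry a black grip bar 14 (x) x 70 (y) x 22 (z) mm, from 76 to 98 mm above the underside.
- false_floor_grip (a point): Centre of the black grip bar of the false floor, 87 mm above the underside of the plate, over its middle; same axes as the false floor.
- rack: Fixed blue bottle rack, 176 x 176 mm; origin: centre of its underside; z up. Four pockets at x, y = +-40 mm: square holes 53 mm wide in a guide plate whose top is 48 mm above the bench, over a base plate 8 mm thick on which the bottles stand. A bottle can turn in its pocket by no more than about 0.15 rad.
- switch (a joint): Black rotary on/off switch on top of the control head of the bath: rad, 0 = off, grows clockwise seen from above to its stop at 1.57 = on. Light friction (0.03 N m), stays where it is left.
- switch_grip (a point): On the axis of the switch at the height to grip its bar, 194 mm above the bench; the bar is 14 mm thick and 42 mm long, lies along this point's x axis (which turns with it; along the bath's x when off), and its top is 7 mm above this point and its foot disc (44 mm across) 23 mm below.
- bottle1_mid (a point): Middle of square agar bottle 1 (amber agar below, pale clear top, red cap; absent in some runs), 58 mm above its underside, z up. Body 48 x 48 mm (sides along x and y) up to 74 mm, then a neck 28 mm across, then the red cap, 38 mm across, from 92 to 116 mm above the underside; about 0.22 kg. It starts in the rack and can be lifted by its cap.
- bottle2_mid (a point): Middle of square agar bottle 2 (amber agar below, pale clear top, red cap; absent in some runs), 58 mm above its underside, z up. Body 48 x 48 mm (sides along x and y) up to 74 mm, then a neck 28 mm across, then the red cap, 38 mm across, from 92 to 116 mm above the underside; about 0.22 kg. It starts in the rack and can be lifted by its cap.
- bottle3_mid (a point): Middle of square agar bottle 3 (amber agar below, pale clear top, red cap; absent in some runs), 58 mm above its underside, z up. Body 48 x 48 mm (sides along x and y) up to 74 mm, then a neck 28 mm across, then the red cap, 38 mm across, from 92 to 116 mm above the underside; about 0.22 kg. It starts in the rack and can be lifted by its cap.
- bottle4_mid (a point): Middle of square agar bottle 4 (amber agar below, pale clear top, red cap; absent in some runs), 58 mm above its underside, z up. Body 48 x 48 mm (sides along x and y) up to 74 mm, then a neck 28 mm across, then the red cap, 38 mm across, from 92 to 116 mm above the underside; about 0.22 kg. It starts in the rack and can be lifted by its cap.
- cap1 (a joint): Red screw cap of bottle 1: rad, 0 = screwed tight, grows as it is loosened, anticlockwise seen from above; it is captive (stop at 2.8) and does not rise. Friction 0.05 N m: with the bottle out of the rack the bottle tends to turn along. A white line on its top shows the turn.
- cap2 (a joint): Red screw cap of bottle 2: rad, 0 = screwed tight, grows as it is loosened, anticlockwise seen from above; it is captive (stop at 2.8) and does not rise. Friction 0.05 N m: with the bottle out of the rack the bottle tends to turn along. A white line on its top shows the turn.
- cap3 (a joint): Red screw cap of bottle 3: rad, 0 = screwed tight, grows as it is loosened, anticlockwise seen from above; it is captive (stop at 2.8) and does not rise. Friction 0.05 N m: with the bottle out of the rack the bottle tends to turn along. A white line on its top shows the turn.
- cap4 (a joint): Red screw cap of bottle 4: rad, 0 = screwed tight, grows as it is loosened, anticlockwise seen from above; it is captive (stop at 2.8) and does not rise. Friction 0.05 N m: with the bottle out of the rack the bottle tends to turn along. A white line on its top shows the turn.
- beaker: Glass beaker, 72 mm across, 95 mm high; origin at its underside. A bystander, to be left alone.
- cleaner: White bottle with a blue cap, 54 mm across, 190 mm high; origin at its underside. A bystander, to be left alone.
- tub: Yellow tub with a white cap, 72 mm across, 160 mm high; origin at its underside. A bystander, to be left alone.
- knife: Spatula with wooden handle, 280 mm long, lying along its x; origin at its underside. A bystander, to be left alone.
- reagent: Round amber jar with a black lid, 66 mm across, 130 mm high; origin at its underside. A bystander, to be left alone.
- cylinder: Glass measuring cylinder, foot 60 mm across, 150 mm high; origin at its underside. A bystander, to be left alone.
Mind the look-alikes: they are no part of the job. What is shaped like the part that bears bottle1_mid but purple or turquoise is not meant.

How it is judged:
By the outcome, as a careful person would: the job done as asked, in the order asked, and still so for the second after the job is handed in, with the robot touching nothing.
Of bottle1, bottle2, bottle3, bottle4 only 3 to 4 are there at a start; the rules pass over those that are not, and their reading is None.
At some moment in a run one of false_floor may be knocked a few centimetres aside while the robot is not near it.
It also fails if it takes over 210 s, if anything falls off the work surface, if the arm or the gripper's body presses on something with over 40 N, if the wrist force passes 120 N, or if a joint passes its speed limit or range.

### The arm

A 6-joint arm with a two-finger parallel gripper is mounted at the origin on the work surface. World frame = base frame: x ahead of the robot, y to its left, z up, the work surface at z = 0. Lengths are in m, angles in degrees, forces in N, time in s.
With the tool pointing down it reaches from about 0.25 to 0.8 m from the base axis. Payload 3.9 kg.
Tool frame: the origin (TCP) lies midway between the tips of the shut fingers; the grasp point (between the pads) lies 19 mm behind it; z points along the fingers, y is the line along which they close (so a half turn about z gives the same grasp; the last joint's range is limited). The gripper opens to 85 mm and grips with 20 to 120 N. Pads are 22 mm wide; open, the fingers measure 114 mm over their backs; the gripper's body (76 mm by 85 mm) begins 54 mm behind the grasp point. The pads swing forward as they close: fully open they stand 13 mm farther back than shut.
Start: joints at [69.271, 14.897, -7.913, 67.191, 0, 90], TCP at [0.186, 0.491, 0.204] pointing down, gripper open.
Joint ranges: [-159.42, 159.42], [-47.68, 98.78], [-73.54, 78.23], [-108.79, 121.32], [-90, 84.71], [-180, 180]. Speed limits (degrees/s): [147.25, 147.25, 180, 180, 180, 180].

### API

Orientations are given as a 3x3 rotation matrix whose columns are the frame's x, y, z axes.
In Python, from plant import state, imaging, workorder gives the robot as it stands.
- The arm moves only by the shell command python3 -m jog 'ROWS' [FORCE]. ROWS is JSON, a list of rows, each a list of 7 numbers: the shift along the tool's x, y, z in mm, then the turn, a rotation vector about the tool's x, y, z in rad, then the opening, from -1 (shut) to 1 (fully open). In form: [[dx, dy, dz, wx, wy, wz, grip], ...]. A call has 1 to 20 rows; each row is the pose to reach, as a shift and turn from the pose commanded when the call began, along the tool's axes at that moment; what a row does not reach only later rows make up. A row lasts 1/8 s, in which the tool goes at most 62.5 mm and 10.7 degrees, less where a joint would pass 70% of its speed; a pose out of reach is approached as far as the arm can. A call with a gripper value outside its range is refused whole. The fingers move at their own pace and stop on an object; FORCE is the grip in N (left out, the last holds). Time passes only in rows, so rows that repeat a pose let the fingers close. It gives the time, the measured TCP pose, the force, the opening and the grip force at its end, in the units of the state.
- state(): the state, without advancing time (a new reading comes with each control period).
- imaging.capture(name): name is "side" or "top"; returns the picture (400x640x3 uint8, red, green, blue); there is no depth.
- imaging.calibration(name): a dict with "camera_matrix" (3x3 intrinsics, pixels), "k1" (the pictures are not rectified: a ray, as slopes to the right and down, at radius r is drawn at 1 + k1 r^2 times it, then the intrinsics apply), "extrinsics" (4x4, takes a point from camera to world coordinates). Camera axes: x right, y down, z forward; pixel columns grow to the right and rows downward; lengths in m; the calibration is good to about 2 mm. A picture is of the moment at which its call begins. calibration takes no time and is no camera call.
- workorder.job_done(): hands the job in; it is judged then, once.
The state is a dict: "time": time; "q": joint angles; "qd": joint speeds; "joint_torque": joint torques, N m; "ee_pos": TCP position; "tool_rot": TCP orientation; "wrist_force": force on the tool from outside, world axes, zero at the start; "moment": the same for the moment, N m; "gripper_width": opening from 0.0 (shut) to 1.0 (fully open); "grip_force": force on a finger pad.
Only numpy, scipy, OpenCV 4.12 (cv2) and the standard library are available. Lean on these libraries where they do the work, as an engineer would, in place of code of your own. Each camera call takes 0.05 s, during which the arm holds its last target. There are 200 camera calls.

## Working session

There is one attempt and no reset: what is moved stays moved. The work goes in short steps, Python scripts to look and compute and a shell command to move; the robot and the scene stay as the last step left them, time stands still between calls to the robot, and variables do not carry over. Pictures are saved under pics/ and viewed, at most 14 in all, crops included, and the job is handed in when it is done.

```bash
mkdir -p pics; ls
python3 - <<'E'
from plant import state, imaging, workorder
import cv2,numpy as np
for n in("top","side"):
    im=imaging.capture(n); cv2.imwrite(f"pics/{n}0.png",im[:,:,::-1])
    c=imaging.calibration(n); print(n,np.round(c["camera_matrix"],1).tolist(),c["k1"],np.round(c["extrinsics"],3).tolist())
s=state();print(s["time"],s["ee_pos"],np.round(s["tool_rot"],3).tolist())
E
```

```text
pics
top [[370.3, 0.0, 320.0], [0.0, 370.3, 193.6], [0.0, 0.0, 1.0]] -0.06446189021755709 [[-0.124, -0.966, 0.229, 0.304], [-0.992, 0.12, -0.033, 0.025], [0.005, -0.231, -0.973, 1.159], [0.0, 0.0, 0.0, 1.0]]
side [[387.9, 0.0, 317.1], [0.0, 387.9, 195.4], [0.0, 0.0, 1.0]] -0.04537992700863057 [[0.986, -0.137, 0.098, 0.432], [-0.168, -0.759, 0.63, -0.754], [-0.012, -0.637, -0.771, 1.078], [0.0, 0.0, 0.0, 1.0]]
0.1 [0.1856091  0.49041144 0.20365663] [[-0.935, 0.354, -0.001], [0.354, 0.935, -0.002], [0.0, -0.002, -1.0]]
```

View pics/top0.png

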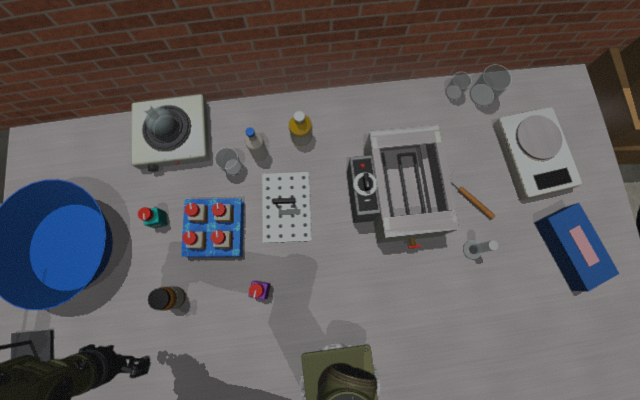

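View pics/side0.png

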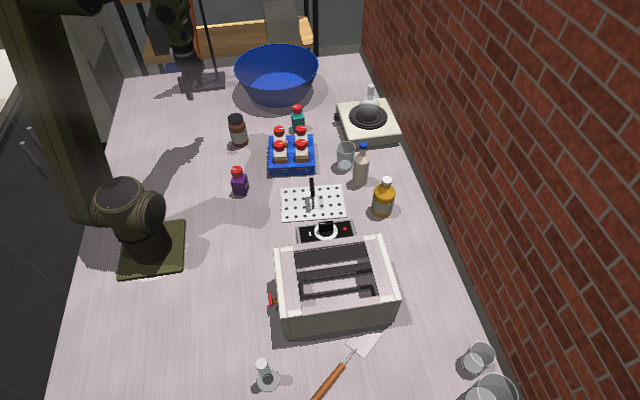

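The top view shows four red-capped bottles in the blue rack at (194,211), (221,209), (193,238), (220,237). The look-alikes are turquoise at (150,215) and purple at (258,290). The false floor is at (287,207), and the bath at (413,183) has its switch at (366,183). I'll check this in a close crop.

```bash
cat > h.py <<'E'
from plant import state, imaging, workorder
import cv2,numpy as np
C={n:imaging.calibration(n) for n in("top","side")}
def ray(n,uv):
    c=C[n];K=np.array(c["camera_matrix"]);E=np.array(c["extrinsics"])
    d=np.array([(uv[0]-K[0,2])/K[0,0],(uv[1]-K[1,2])/K[1,1]]);p=d.copy()
    for _ in range(20): p=d/(1+c["k1"]*(p@p))
    return E[:3,3],E[:3,:3]@np.r_[p,1]
def at(n,uv,z):
    o,d=ray(n,uv);return o+d*(z-o[2])/d[2]
def proj(n,P):
    c=C[n];K=np.array(c["camera_matrix"]);E=np.linalg.inv(np.array(c["extrinsics"]))
    P=np.atleast_2d(P)@E[:3,:3].T+E[:3,3];p=P[:,:2]/P[:,2:]
    p=p*(1+c["k1"]*(p**2).sum(1))[:,None];return p*[K[0,0],K[1,1]]+K[:2,2]
def fit(n,model,px):   # model Nx3 (z above bench), px Nx2 -> x,y,yaw
    from scipy.optimize import least_squares
    model=np.array(model,float);px=np.array(px,float)
    def f(v):
        c,s=np.cos(v[2]),np.sin(v[2]);R=np.array([[c,-s,0],[s,c,0],[0,0,1]])
        return (proj(n,model@R.T+[v[0],v[1],0])-px).ravel()
    g=at(n,px.mean(0),model[:,2].mean())
    r=least_squares(f,[g[0],g[1],0]);return r.x,np.abs(r.fun).max()
def save(n,name,box,k):
    im=imaging.capture(n);x0,y0,x1,y1=box
    cv2.imwrite(f"pics/{name}.png",cv2.resize(im[y0:y1,x0:x1,::-1],None,fx=k,fy=k,interpolation=cv2.INTER_CUBIC));return im
def caps(n,z=.124):
    im=imaging.capture(n).astype(int);m=((im[:,:,0]>130)&(im[:,:,1]<70)&(im[:,:,2]<80)).astype(np.uint8)
    k,l,st,ce=cv2.connectedComponentsWithStats(m)
    return [(ce[i].round(1),st[i,4],at(n,ce[i],z).round(4)) for i in range(1,k) if st[i,4]>15]
E
python3 - <<'E'
from h import *
save("top","c1",(170,115,470,275),2.6)
for n in("top","side"):
    for c in caps(n): print(n,*c)
E
```

```text
top [190.7 209.3] 97 [0.5473 0.363  0.124 ]
top [218.  209.2] 101 [0.538  0.2848 0.124 ]
top [143.5 212.7] 100 [0.5539 0.5006 0.124 ]
top [217. 237.] 107 [0.4588 0.2924 0.124 ]
top [188.7 237.8] 104 [0.4661 0.3724 0.124 ]
top [414.1 245.9] 18 [ 0.3656 -0.2527  0.124 ]
top [255.1 289.6] 122 [0.3027 0.1987 0.124 ]
side [297.1 106.4] 34 [0.5522 0.488  0.124 ]
side [299.8 127.7] 46 [0.545  0.3592 0.124 ]
side [278.2 128.8] 46 [0.4646 0.3678 0.124 ]
side [300.4 142.4] 48 [0.5356 0.2793 0.124 ]
side [278.3 143.8] 45 [0.4564 0.2867 0.124 ]
side [236.5 169.4] 55 [0.3031 0.186  0.124 ]
side [270.1 298.8] 31 [ 0.3725 -0.3007  0.124 ]
```

View pics/c1.png

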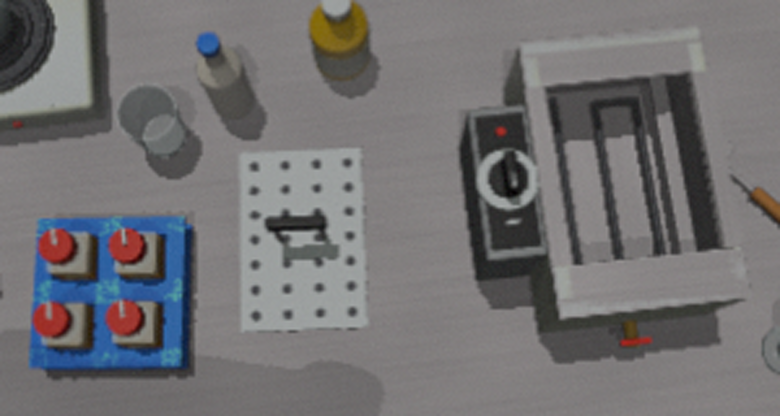

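The crop confirms four plain red-capped bottles in the rack with their white lines visible. The floor plate has corners at crop (238,153)…(367,326), and its handle bar is along y. The bath mouth and switch are clear, with the switch bar along the bath's x.

Run:
```python
from h import *
cr=lambda L:np.array(L)/2.6+[170,115]-[.3,.3]
f,e=fit("top",[[.112,.076,.004],[.112,-.076,.004],[-.112,-.076,.004],[-.112,.076,.004]],cr([(238,153),(360,150),(367,326),(241,330)]))
print("floor",f.round(4),np.degrees(f[2]),e)
b,e=fit("top",[[.155,.103,.164],[.155,-.103,.164],[-.155,-.103,.164],[-.155,.103,.164],[.1,.083,.164],[.1,-.083,.164],[-.1,-.083,.164],[-.1,.083,.164]],
 cr([(521,47),(699,29),(745,293),(562,315),(545,85),(688,72),(727,250),(568,265)]))
print("bath",b.round(4),np.degrees(b[2]),e)
r,e=fit("top",[[.088,.088,.048],[.088,-.088,.048],[-.088,-.088,.048],[-.088,.088,.048]],cr([(40,217),(189,215),(188,370),(30,366)]))
print("rack",r.round(4),np.degrees(r[2]),e)
g=at("top",cr([(296,224)])[0],.098);print("grip bar",g)
print("switch",at("top",cr([(510,172)])[0],.2))
# also centre of switch in bath frame
c,s=np.cos(b[2]),np.sin(b[2]);v=at("top",cr([(510,172)])[0],.2)[:2]-b[:2];print(c*v[0]+s*v[1],-s*v[0]+c*v[1])
for name,P in(("cap tops",[[r[0]+x*np.cos(r[2])-y*np.sin(r[2]),r[1]+x*np.sin(r[2])+y*np.cos(r[2]),.124] for x in(.04,-.04) for y in(.04,-.04)]),):
    print(np.round(P,4).tolist(),proj("top",P).round(1).tolist(),proj("side",P).round(1).tolist())
# side check
im=imaging.capture("side").copy()
def draw(v,M,col):
    c,s=np.cos(v[2]),np.sin(v[2]);M=np.array(M);P=M@np.array([[c,-s,0],[s,c,0],[0,0,1]]).T+[v[0],v[1],0]
    for p in proj("side",P)*3-np.array([250*3,110*3]): cv2.circle(big,tuple(int(t) for t in p.round()),3,col,1)
big=cv2.resize(im[110:310,250:420,::-1],None,fx=3,fy=3,interpolation=cv2.INTER_CUBIC)
q=lambda a,b_,z:[[i*a,j*b_,z] for i in(1,-1) for j in(1,-1)]
draw(f,q(.112,.076,.004)+[[0,.035,.098],[0,-.035,.098]],(0,255,0));draw(b,q(.155,.103,.164)+q(.1,.083,.164),(0,0,255));draw(r,q(.088,.088,.048)+q(.04,.04,.124),(255,0,255))
cv2.imwrite("pics/s1.png",big)
```

```text
floor [ 0.5483  0.0995 -0.0815] -4.667173520155618 0.9411515256873599
bath [ 0.5491 -0.2725 -0.021 ] -1.2026530229608847 2.45418285890122
rack [ 0.5034  0.3236 -0.1122] -6.425998622057496 1.5681130057566293
grip bar [0.54496739 0.09785966 0.098     ]
switch [ 0.549293   -0.13416293  0.2       ]
-0.002701884048281511 0.13828895877242162
[[0.5476, 0.3589, 0.124], [0.5386, 0.2794, 0.124], [0.4681, 0.3678, 0.124], [0.4591, 0.2883, 0.124]] [[192.1, 209.0], [219.8, 208.7], [190.3, 236.9], [218.5, 236.7]] [[300.6, 127.7], [301.2, 142.3], [279.1, 128.7], [279.0, 143.4]]
```

View pics/s1.png

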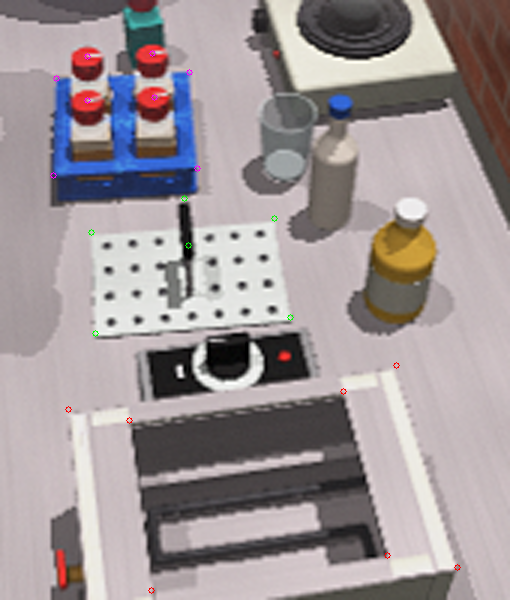

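Run:
```python
from h import *
a=cv2.imread("pics/top0.png")[120:245,345:460];b=cv2.imread("pics/side0.png")[220:345,265:405]
k=3.1;a,b=[cv2.resize(i,None,fx=k,fy=k,interpolation=cv2.INTER_CUBIC) for i in(a,b)]
cv2.imwrite("pics/b2.png",np.hstack([a,b]))
print(a.shape,b.shape)
```

```text
(388, 356, 3) (388, 434, 3)
```

View pics/b2.png

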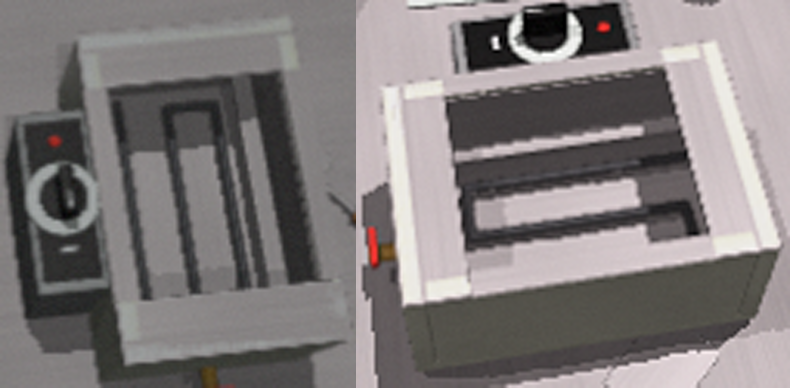

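Run:
```python
from h import *
from scipy.optimize import least_squares
t=np.array([(77,38),(291,20),(127,363)])/3.1+[345,120]-.34
s=(np.array([(384,88),(713,42),(779,247),(404,304)])-[356,0])/3.1+[265,220]-.34
X,Y,Z=.155,.103,.164
mt=np.array([[X,Y,Z],[X,-Y,Z],[-X,Y,Z]]);ms=np.array([[-X,Y,Z],[X,Y,Z],[X,-Y,Z],[-X,-Y,Z]])
def f(v,which="ts"):
    c,q=np.cos(v[2]),np.sin(v[2]);R=np.array([[c,-q,0],[q,c,0],[0,0,1]]);T=[v[0],v[1],0];o=[]
    if "t" in which:o.append((proj("top",mt@R.T+T)-t).ravel())
    if "s" in which:o.append((proj("side",ms@R.T+T)-s).ravel())
    return np.concatenate(o)
for w in("t","s","ts"):
    r=least_squares(f,[.55,-.27,0],args=(w,));print(w,r.x.round(4),np.degrees(r.x[2]).round(2),r.fun.round(1))
sw=np.array([(66,195)])[0]/3.1+[345,120]-.34
print(at("top",sw,.2), at("side",(np.array([545,18])-[356,0])/3.1+[265,220],.2))
```

```text
t [ 0.5467 -0.2736 -0.019 ] -1.09 [ 0.  -0.5  0.5 -1.2 -0.5  1.5]
s [ 0.548  -0.2742 -0.0144] -0.82 [-1.7 -0.8  1.5 -1.1  1.3  0.1 -1.1  0.9]
ts [ 0.5476 -0.274  -0.0157] -0.9 [-0.  -0.7  0.4 -1.6 -0.1  1.2 -1.8 -0.9  1.4 -1.1  1.   0.1 -1.4  0.8]
[ 0.54455726 -0.13369149  0.2       ] [ 0.54933614 -0.1490633   0.2       ]
```

Joint fit for the bath: (0.548, -0.274), yaw -0.9°. The two cameras agree to about 1 mm, and the switch sits where the drawing says. Next is the false floor's grip, so I'll compute the move there.

```bash
cat >> h.py <<'E'
from scipy.spatial.transform import Rotation as Ro
def go(p,yaw,tilt=0.,tiltaxis=None,half=None):
    """print jog shift/turn to grasp-pointing-down pose: TCP p, tool y at angle yaw (deg, mod 180), then tilted by tilt deg about world axis at angle yaw+90 (plate y); + tilt raises the +x end"""
    s=state();R0=np.array(s["tool_rot"]);best=None
    for y in ((yaw,yaw+180) if half is None else (yaw+180*half,)):
        a=np.radians(y);ty=np.array([np.cos(a),np.sin(a),0]);tz=np.array([0,0,-1.]);R=np.c_[np.cross(ty,tz),ty,tz]
        b=np.radians(yaw);ax=np.array([-np.sin(b),np.cos(b),0])
        R=Ro.from_rotvec(-np.radians(tilt)*ax).as_matrix()@R
        w=Ro.from_matrix(R0.T@R).as_rotvec()
        if best is None or np.linalg.norm(w)<np.linalg.norm(best): best=w
    d=R0.T@(np.array(p)-s["ee_pos"])*1000
    print("jog",d.round(1).tolist(),best.round(4).tolist());return d,best
def st():
    s=state();print("t",s["time"],"tcp",np.round(s["ee_pos"],4),"y",np.round(np.array(s["tool_rot"])[:,1],3),"z",np.round(np.array(s["tool_rot"])[:,2],3),"q",np.round(s["q"],1),"F",np.round(s["wrist_force"],1),"w",s["gripper_width"],"g",s["grip_force"])
E
python3 -c "
from h import *
go((.547,.0985,.2),-4.7)"
```

```text
jog [-476.7, -239.0, 4.3] [-0.0006, 0.0005, 1.291]
```

```bash
python3 -m jog '[[0,0,-50,0,0,0,0.4],[-477,-239,-50,0,0,1.291,0.4],[-477,-239,-50,0,0,1.291,0.4],[-477,-239,-50,0,0,1.291,0.4],[-477,-239,-50,0,0,1.291,0.4],[-477,-239,-50,0,0,1.291,0.4],[-477,-239,-50,0,0,1.291,0.4],[-477,-239,-50,0,0,1.291,0.4],[-477,-239,-50,0,0,1.291,0.4],[-477,-239,-50,0,0,1.291,0.4],[-477,-239,-50,0,0,1.291,0.4],[-477,-239,-50,0,0,1.291,0.4],[-477,-239,-50,0,0,1.291,0.4]]' 60; python3 -c "
from h import *
st();save('side','f1',(260,130,360,260),4)
go((.547,.0985,.068),-4.7)"
```

```text
time: 1.92
ee_pos: [0.5466, 0.0996, 0.2546]
tool_rot: [[0.08, 0.997, -0.0], [0.997, -0.08, 0.0], [0.0, -0.0, -1.0]]
wrist_force: [-0.4, 0.5, 0.6]
gripper_width: 0.698
grip_force: 0.0
t 1.925 tcp [0.5466 0.0996 0.2546] y [ 0.997 -0.08  -0.   ] z [-0.  0. -1.] q [ 10.3  17.1   2.7  75.6   0.  104.9] F [-0.4  0.5  0.6] w 0.6982826768767844 g 0.0
jog [-1.1, 0.5, 186.6] [-0.0001, -0.0002, 0.0018]
```

View pics/f1.png

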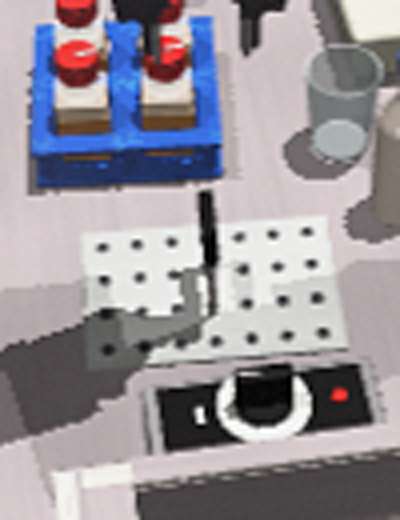

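The fingers hang over the grip bar. The plate is unmoved, with its far-left corner still near side pixel (281,189). Going down to grasp it.

```bash
python3 -m jog '[[-1,0,60,0,0,0,0.4],[-1,0,120,0,0,0,0.4],[-1,0,160,0,0,0,0.4],[-1,0,186,0,0,0,0.4],[-1,0,186,0,0,0,0.4],[-1,0,186,0,0,0,-1],[-1,0,186,0,0,0,-1],[-1,0,186,0,0,0,-1],[-1,0,186,0,0,0,-1],[-1,0,186,0,0,0,-1],[-1,0,186,0,0,0,-1]]' 80; python3 -c "
from h import *
st()"
```

```text
time: 3.35
ee_pos: [0.5483, 0.098, 0.0702]
tool_rot: [[0.082, 0.997, 0.003], [0.997, -0.082, 0.001], [0.001, 0.003, -1.0]]
wrist_force: [-1.3, 0.7, 5.9]
gripper_width: 0.091
grip_force: 78.5
t 3.35 tcp [0.5483 0.098  0.0702] y [ 0.997 -0.082  0.003] z [ 0.003  0.001 -1.   ] q [ 10.1  23.  -17.1  49.8   0.  104.8] F [-1.3  0.7  5.9] w 0.09064596383462219 g 78.53433977812529
```

```bash
python3 -m jog '[[0,0,-40,0,0,0,-1],[0,0,-90,0,0,0,-1],[0,0,-150,0,0,0,-1],[0,0,-210,0,0,0,-1],[0,0,-240,0,0,0,-1],[0,0,-240,0,0,0,-1]]'; python3 -c "
from h import *
st();save('side','f2',(230,60,430,260),3)"
```

```text
time: 4.1
ee_pos: [0.5487, 0.0978, 0.311]
tool_rot: [[0.082, 0.997, 0.006], [0.997, -0.082, 0.001], [0.001, 0.005, -1.0]]
wrist_force: [0.4, -0.2, -3.9]
gripper_width: 0.085
grip_force: 78.9
t 4.1 tcp [0.5487 0.0978 0.311 ] y [ 0.997 -0.082  0.005] z [ 0.006  0.001 -1.   ] q [ 10.1  16.9  10.6  83.4  -0.  104.8] F [ 0.4 -0.2 -3.9] w 0.08473707582118346 g 78.90946716070175
```

View pics/f2.png

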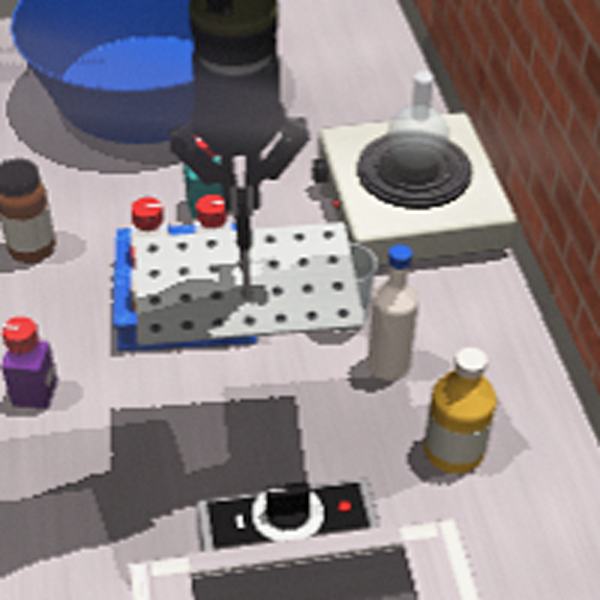

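The plate is held level by its bar, and the wrist reads 3.9 N, which matches 0.4 kg. Next are the tilted poses for the insertion.

```bash
cat >> h.py <<'E'
BX,BY,BYAW=.5476,-.274,np.radians(-.9)
def bw(x,y,z=0): c,s=np.cos(BYAW),np.sin(BYAW);return np.array([BX+c*x-s*y,BY+s*x+c*y,z])
def plate(xl,zl,th,h=.070,y=-.001):
    t=np.radians(th);return bw(xl+.112*np.cos(t)-h*np.sin(t),y,zl+.112*np.sin(t)+h*np.cos(t))
E
python3 -c "
from h import *
for a in [(-.07,.25,40),(-.07,.09,40),(-.128,.09,40),(-.128,.09,20),(-.128,.084,3),(-.112,.084,2)]:
    p=plate(*a);print(p);go(p,-.9,a[2],half=0)"
```

```text
[ 0.51838974 -0.27454125  0.37561532]
jog [-373.3, 1.5, -67.2] [-0.6965, 0.0229, -0.0637]
[ 0.51838974 -0.27454125  0.21561532]
jog [-373.4, 1.3, 92.8] [-0.6965, 0.0229, -0.0637]
[ 0.4603969  -0.27363023  0.21561532]
jog [-377.2, -56.6, 92.7] [-0.6965, 0.0229, -0.0637]
[ 0.50089422 -0.27426641  0.19408474]
jog [-374.5, -16.2, 114.3] [-0.3476, 0.0113, -0.0657]
[ 0.52776973 -0.2746886   0.15976569]
jog [-372.8, 10.6, 148.7] [-0.051, 0.0015, -0.0664]
[ 0.54507341 -0.27496043  0.1578661 ]
jog [-371.6, 27.8, 150.6] [-0.0335, 0.0009, -0.0664]
```

```bash
python3 -m jog '[[0,0,-50,-0.1,0,0,-1],[-50,0,-67,-0.25,0.008,-0.02,-1],[-110,0,-67,-0.4,0.013,-0.03,-1],[-170,0,-67,-0.55,0.018,-0.05,-1],[-230,0,-67,-0.6965,0.0229,-0.0637,-1],[-290,0,-67,-0.6965,0.0229,-0.0637,-1],[-340,1,-67,-0.6965,0.0229,-0.0637,-1],[-373,1,-67,-0.6965,0.0229,-0.0637,-1],[-373,1,-67,-0.6965,0.0229,-0.0637,-1],[-373,1,-67,-0.6965,0.0229,-0.0637,-1],[-373,1,-67,-0.6965,0.0229,-0.0637,-1]]'; python3 -c "
from h import *
st()
a=save('side','f3',(200,100,440,360),1.6);b=save('top','f3b',(330,60,500,260),2)
a,b=cv2.imread('pics/f3.png'),cv2.imread('pics/f3b.png');h=max(len(a),len(b))
cv2.imwrite('pics/f3c.png',np.hstack([cv2.copyMakeBorder(i,0,h-len(i),0,0,0) for i in(a,b)]))
for q in [(-.07,.25,40),(-.07,.09,40),(-.128,.09,40),(-.128,.09,20),(-.128,.084,3),(-.112,.084,2)]:
    go(plate(*q),-.9,q[2],half=0)"
```

```text
time: 5.52
ee_pos: [0.5176, -0.2727, 0.3747]
tool_rot: [[0.014, 0.767, 0.641], [1.0, -0.011, -0.009], [0.001, 0.641, -0.767]]
wrist_force: [0.5, -0.5, 0.0]
gripper_width: 0.002
grip_force: 0.0
t 5.525 tcp [ 0.5176 -0.2727  0.3747] y [ 0.767 -0.011  0.641] z [ 0.641 -0.009 -0.767] q [-42.4  -5.4 -20.   43.4  25.2  55.7] F [ 0.5 -0.5  0. ] w 0.002447950658295892 g 0.0
jog [-1.7, 0.6, 0.2] [-0.0013, -0.001, 0.0016]
jog [-1.7, -102.1, 122.9] [-0.0013, -0.001, 0.0016]
jog [-1.6, -146.6, 85.7] [-0.0013, -0.001, 0.0016]
jog [-1.6, -129.3, 128.2] [0.3478, -0.0007, 0.0017]
jog [-1.7, -130.7, 171.7] [0.6445, -0.0005, 0.0018]
jog [-1.7, -118.7, 184.3] [0.6619, -0.0004, 0.0018]
```

View pics/f3c.png

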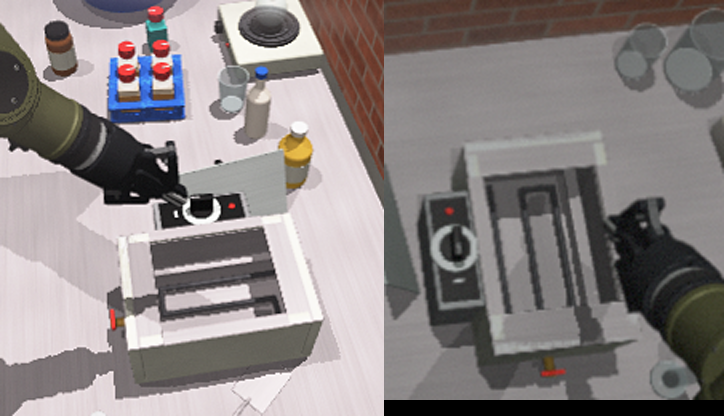

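The plate slipped out of the grip on the way, probably because the swing was too fast. The side view shows it leaning behind the control head at about crop (260,180). I'll look at the whole scene before recovering it.

```bash
python3 -c "
from h import *
a=save('side','g1',(200,90,420,310),2);b=save('top','g1b',(225,100,400,300),2)
a,b=cv2.imread('pics/g1.png'),cv2.imread('pics/g1b.png');h=max(len(a),len(b))
cv2.imwrite('pics/g1c.png',np.hstack([cv2.copyMakeBorder(i,0,h-len(i),0,0,0) for i in(a,b)]))
print(state()['time'])"
```

```text
5.725
```

View pics/g1c.png

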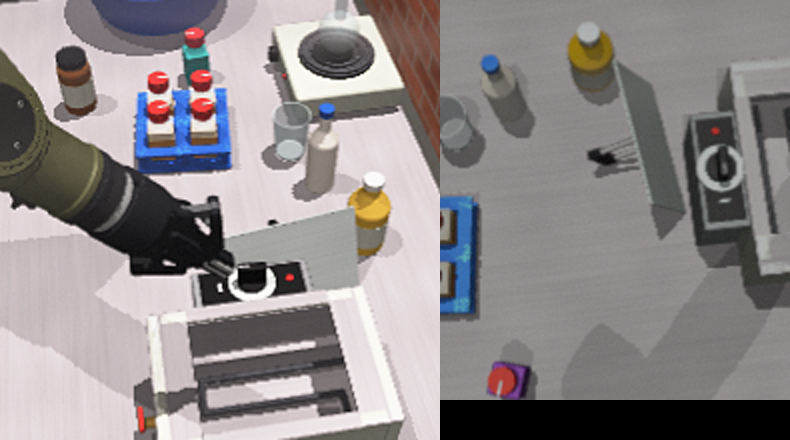

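Run:
```python
from h import *
from scipy.optimize import least_squares
cr=lambda u,v:np.array([(u-440)/2+225,v/2+100])-.25
A,B,Cc=cr(617,63),cr(655,208),cr(685,212);S=np.array([355,207])/2+[200,90]-.25
for z in(.1,.12,.14,.15): print(z,at("top",A,z).round(3),at("top",B,z).round(3),np.linalg.norm(at("top",A,z)-at("top",B,z)).round(3),at("side",S,z).round(3))
print("C at 0",at("top",Cc,0).round(3)); h=cr(600,157); print("bar end z=.07",at("top",h,.07).round(3),at("top",h,.03).round(3))
# H: corners of plate standing on edge; params x,y,yaw,lean
def pts(v):
    x,y,a,l=v;u=np.array([np.cos(a),np.sin(a),0]);hh=np.array([-np.sin(a),np.cos(a),0])
    ey=np.cos(l)*np.array([0,0,1])+np.sin(l)*hh; ez=np.cross(u,ey);o=np.array([x,y,0])
    if ez@hh<0: ez=-ez
    P=lambda i,j,k:o+u*i+ey*j+ez*k
    return P
def res(v):
    P=pts(v);return np.r_[(proj("top",P(.112,.152,0))-A).ravel(),(proj("top",P(-.112,.152,0))-B).ravel(),(proj("top",P(-.112,0,0))-Cc).ravel(),(proj("side",P(.112,.152,0))-S).ravel()]
r=least_squares(res,[.55,.0,0,.3]);print(r.x.round(3),np.degrees(r.x[2:]),r.fun.round(1))
P=pts(r.x);print("bar centre, low, high",[P(0,.076+d,.087).round(3).tolist() for d in(0,-.035,.035)]);print("bar px",proj("top",P(0,.111,.098)),h)
```

```text
0.1 [ 0.751 -0.015  0.1  ] [ 0.518 -0.043  0.1  ] 0.234 [0.752 0.018 0.1  ]
0.12 [ 0.742 -0.014  0.12 ] [ 0.514 -0.041  0.12 ] 0.23 [0.745 0.002 0.12 ]
0.14 [ 0.734 -0.013  0.14 ] [ 0.51 -0.04  0.14] 0.225 [ 0.739 -0.014  0.14 ]
0.15 [ 0.73  -0.013  0.15 ] [ 0.508 -0.039  0.15 ] 0.223 [ 0.736 -0.022  0.15 ]
C at 0 [ 0.526 -0.096  0.   ]
bar end z=.07 [0.614 0.028 0.07 ] [0.625 0.028 0.03 ]
[ 0.632 -0.084  0.121  0.389] [ 6.90598074 22.29885012] [-0.2 -0.9 -0.2 -1.3  0.7  1.6 -0.8 -0.2]
bar centre, low, high [[0.619, 0.025, 0.037], [0.621, 0.012, 0.005], [0.617, 0.038, 0.07]]
bar px [[298.29305393 178.62118209]] [304.75 178.25]
```

The plate fit is physically consistent. It stands on its long edge and the bar's end, leaning 22.3° where geometry predicts 22.7°, with its top edge at about (0.62, -0.026, 0.141). I'll grip that edge, carry it to open bench on the +y side, and lay it down with the handle up.

```bash
cat >> h.py <<'E'
def edge(x,y,a,lean,d,zb=0.):
    """tool pose gripping top edge; (x,y) bottom-edge centre, a yaw rad, lean deg (+ = top towards +y), d = tip depth below edge"""
    l=np.radians(lean);u=np.array([np.cos(a),np.sin(a),0]);hh=np.array([-np.sin(a),np.cos(a),0])
    ey=np.cos(l)*np.array([0,0,1])+np.sin(l)*hh;ez=-np.sin(l)*np.array([0,0,1])+np.cos(l)*hh
    T=np.array([x,y,zb])+ey*(.152-d)+ez*.002
    R=np.c_[np.cross(ez,-ey),ez,-ey]
    s=state();R0=np.array(s["tool_rot"]);w=Ro.from_matrix(R0.T@R).as_rotvec();dd=R0.T@(T-s["ee_pos"])*1000
    print("T",T.round(3),"jog",dd.round(1).tolist(),w.round(3).tolist())
E
python3 -c "
from h import *
edge(.632,-.084,.121,22.3,-.09)
s=state();R0=np.array(s['tool_rot']);print('up60',R0.T@[0,0,60])"
```

```text
T [0.621 0.009 0.223] jog [283.7, -22.1, 180.2] [0.8, 0.272, -1.752]
up60 [-3.21427443e-02  3.85214912e+01 -4.60010183e+01]
```

```bash
python3 -m jog '[[0,39,-46,0,0,0,-0.05],[60,39,-46,0.08,0.03,-0.17,-0.05],[120,39,-40,0.16,0.05,-0.35,-0.05],[180,39,-20,0.24,0.08,-0.53,-0.05],[240,39,20,0.32,0.11,-0.7,-0.05],[284,20,100,0.4,0.136,-0.876,-0.05],[284,20,100,0.48,0.163,-1.05,-0.05],[284,20,100,0.56,0.19,-1.226,-0.05],[284,20,100,0.64,0.218,-1.4,-0.05],[284,20,100,0.72,0.245,-1.58,-0.05],[284,20,100,0.8,0.272,-1.752,-0.05],[284,20,100,0.8,0.272,-1.752,-0.05],[284,-22,180,0.8,0.272,-1.752,-0.05],[284,-22,180,0.8,0.272,-1.752,-0.05],[284,-22,180,0.8,0.272,-1.752,-0.05]]' 80; python3 -c "
from h import *
st()
edge(.632,-.084,.121,22.3,-.09);edge(.632,-.084,.121,22.3,.030)
a=save('side','g2',(240,90,420,290),2.1);b=save('top','g2b',(225,100,400,300),2.1)
cv2.imwrite('pics/g2c.png',np.hstack([cv2.imread('pics/g2.png'),cv2.imread('pics/g2b.png')]))"
```

```text
time: 7.6
ee_pos: [0.6194, 0.0084, 0.2206]
tool_rot: [[-0.993, -0.113, 0.041], [-0.12, 0.918, -0.377], [0.005, -0.38, -0.925]]
wrist_force: [-0.1, 0.2, 0.2]
gripper_width: 0.477
grip_force: 0.0
t 7.6 tcp [0.6194 0.0084 0.2206] y [-0.113  0.918 -0.38 ] z [ 0.041 -0.377 -0.925] q [ 13.   25.3   6.3  73.8 -22.1   6.6] F [-0.1  0.2  0.2] w 0.47737345193419234 g 0.0
T [0.621 0.009 0.223] jog [-1.3, -0.6, -2.5] [-0.0, -0.005, 0.001]
T [ 0.626 -0.036  0.112] jog [-2.0, -0.6, 117.5] [-0.0, -0.005, 0.001]
```

View pics/g2c.png

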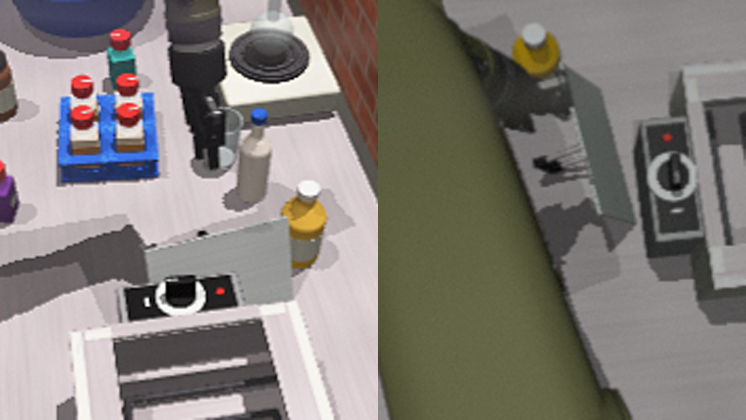

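The plate still stands as fitted and the open fingers are in line above its top edge. Going down to grip it.

```bash
python3 -m jog '[[-2,0,50,0,0,0,-0.05],[-2,0,80,0,0,0,-0.05],[-2,0,100,0,0,0,-0.05],[-2,0,117,0,0,0,-0.05],[-2,0,117,0,0,0,-0.05],[-2,0,117,0,0,0,-1],[-2,0,117,0,0,0,-1],[-2,0,117,0,0,0,-1],[-2,0,117,0,0,0,-1],[-2,0,117,0,0,0,-1],[-2,0,117,0,0,0,-1]]' 80; python3 -c "
from h import *
st()
for v in [(.63,-.075,.121,22,.03,.04),(.61,.10,.06,10,.03,.04),(.60,.2,0,-30,.03,.01),(.60,.2,0,-60,.03,.004)]: edge(*v)"
```

```text
time: 9.07
ee_pos: [0.6291, -0.0349, 0.1164]
tool_rot: [[-0.993, -0.11, 0.048], [-0.12, 0.919, -0.376], [-0.003, -0.379, -0.925]]
wrist_force: [-0.9, 1.8, 5.7]
gripper_width: 0.001
grip_force: 3.4
t 9.075 tcp [ 0.6291 -0.0349  0.1164] y [-0.11   0.919 -0.379] z [ 0.048 -0.376 -0.925] q [  8.9  27.9  -5.3  57.4 -22.3   2.2] F [-0.9  1.8  5.7] w 0.0009190128589880848 g 3.378815218457021
T [ 0.624 -0.028  0.152] jog [3.9, -6.6, -36.2] [-0.005, 0.002, -0.002]
T [0.609 0.123 0.16 ] jog [1.3, 131.0, -100.6] [-0.214, 0.019, 0.057]
T [0.6   0.141 0.117] jog [7.9, 164.5, -67.7] [-0.911, -0.006, 0.124]
T [0.6   0.095 0.067] jog [13.5, 141.7, -4.4] [-1.434, -0.04, 0.125]
```

```bash
python3 -m jog '[[0,-2,-5,0,0,0,-1],[1,-4,-15,0,0,0,-1],[2,-5,-25,0,0,0,-1],[4,-7,-36,0,0,0,-1],[4,-7,-36,0,0,0,-1],[4,-7,-36,0,0,0,-1]]' 120; python3 -c "
from h import *
st()
a=save('side','g3',(240,90,420,290),2.1);b=save('top','g3b',(225,100,400,300),2.1)
cv2.imwrite('pics/g3c.png',np.hstack([cv2.imread('pics/g3.png'),cv2.imread('pics/g3b.png')]))"
```

```text
time: 9.82
ee_pos: [0.6231, -0.029, 0.1509]
tool_rot: [[-0.993, -0.11, 0.045], [-0.119, 0.919, -0.377], [0.0, -0.379, -0.925]]
wrist_force: [-0.4, 0.3, 0.6]
gripper_width: 0.0
grip_force: 0.0
t 9.825 tcp [ 0.6231 -0.029   0.1509] y [-0.11   0.919 -0.379] z [ 0.045 -0.377 -0.925] q [  9.5  26.3  -2.6  62.2 -22.3   2.9] F [-0.4  0.3  0.6] w 0.0001122350780531869 g 0.0
```

View pics/g3c.png

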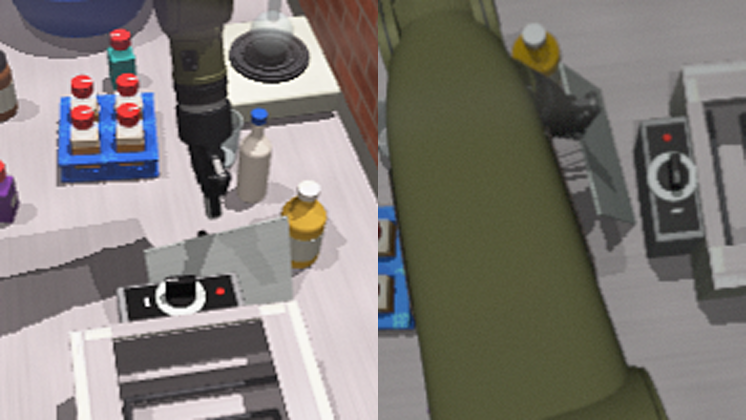

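The fingers closed without holding the 4 mm plate, because the pads appear to leave a few mm of gap when shut. The plate hasn't moved. New plan: take the bar at its middle with the tool vertical and a light grip, and lift so that the plate swings level under the bar.

```bash
python3 -c "
from h import *
go((.619,.025,.27),6.9,half=0)
go((.619,.025,.018),6.9,half=0)
s=state();print(np.array(s['tool_rot']).T@[0,0,100])
for p in[(.619,.025,.037),(.62,-.029,.141)]: print(proj('side',p)*1)"
```

```text
jog [-2.4, 4.8, -131.2] [-0.3062, 0.3042, 1.5482]
jog [-2.7, 100.4, 102.0] [-0.3062, 0.3042, 1.5482]
[  0.10535514 -37.9365938  -92.5246116 ]
[[336.56549165 209.01238945]]
[[341.27522526 202.07507849]]
```

```bash
python3 -m jog '[[0,-19,-46,0,0,0,0],[0,-19,-100,0,0,0,0.2],[-2,5,-131,0,0,0,0.2],[-2,5,-131,-0.035,0.035,0.18,0.2],[-2,5,-131,-0.07,0.07,0.35,0.2],[-2,5,-131,-0.1,0.1,0.53,0.2],[-2,5,-131,-0.14,0.14,0.7,0.2],[-2,5,-131,-0.17,0.17,0.88,0.2],[-2,5,-131,-0.21,0.21,1.05,0.2],[-2,5,-131,-0.245,0.245,1.23,0.2],[-2,5,-131,-0.28,0.28,1.4,0.2],[-2,5,-131,-0.306,0.304,1.548,0.2],[-2,5,-131,-0.306,0.304,1.548,0.2],[-2,5,-131,-0.306,0.304,1.548,0.2]]' 30; python3 -c "
from h import *
st();go((.619,.025,.022),6.9,half=0)
a=save('side','g4',(240,90,420,290),2.1);b=save('top','g4b',(225,100,400,300),2.1)
cv2.imwrite('pics/g4c.png',np.hstack([cv2.imread('pics/g4.png'),cv2.imread('pics/g4b.png')]))"
```

```text
time: 11.68
ee_pos: [0.6187, 0.0253, 0.2699]
tool_rot: [[-0.123, 0.992, -0.0], [0.992, 0.123, -0.001], [-0.001, -0.0, -1.0]]
wrist_force: [-0.0, 0.3, -0.8]
gripper_width: 0.601
grip_force: 0.0
t 11.675 tcp [0.6187 0.0253 0.2699] y [ 0.992  0.123 -0.   ] z [-0.    -0.001 -1.   ] q [ 2.4 23.8 15.  81.2 -0.  85.3] F [-0.   0.3 -0.8] w 0.6006286988292628 g 0.0
jog [-0.2, 0.3, 247.9] [-0.0001, 0.0005, 0.0025]
```

View pics/g4c.png

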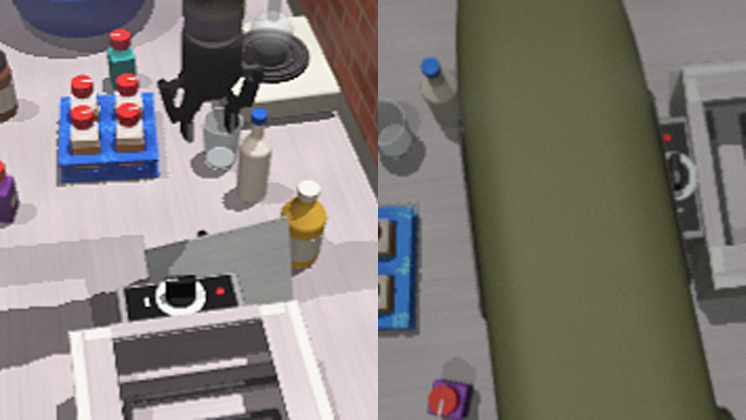

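The plate is unchanged, and the bar's upper end at crop (202,233) is where the fit predicts it. Going down over the bar.

```bash
python3 -m jog '[[0,0,60,0,0,0,0.2],[0,0,120,0,0,0,0.2],[0,0,170,0,0,0,0.2],[0,0,200,0,0,0,0.2],[0,0,225,0,0,0,0.2],[0,0,246,0,0,0,0.2],[0,0,246,0,0,0,0.2],[0,0,246,0,0,0,-1],[0,0,246,0,0,0,-1],[0,0,246,0,0,0,-1],[0,0,246,0,0,0,-1],[0,0,246,0,0,0,-1],[0,0,246,0,0,0,-1],[0,0,246,0,0,0,-1]]' 30; python3 -c "
from h import *
st()"
```

```text
time: 13.52
ee_pos: [0.6202, 0.0254, 0.0253]
tool_rot: [[-0.121, 0.993, 0.003], [0.993, 0.121, 0.0], [-0.0, 0.003, -1.0]]
wrist_force: [0.8, 1.3, 5.8]
gripper_width: 0.152
grip_force: 32.5
t 13.525 tcp [0.6202 0.0254 0.0253] y [0.993 0.121 0.003] z [ 0.003  0.    -1.   ] q [  2.3  30.9 -10.9  48.1   0.   85.4] F [0.8 1.3 5.8] w 0.1516860179602778 g 32.494633197784424
```

The grip is on the bar (opening 13 mm). Lifting slowly while moving away from the control head.

```bash
python3 -m jog '[[2,0,-8,0,0,0,-1],[5,0,-16,0,0,0,-1],[10,0,-26,0,0,0,-1],[15,0,-36,0,0,0,-1],[20,0,-48,0,0,0,-1],[25,0,-60,0,0,0,-1],[32,0,-72,0,0,0,-1],[40,0,-84,0,0,0,-1],[48,0,-96,0,0,0,-1],[55,0,-108,0,0,0,-1],[62,0,-120,0,0,0,-1],[68,0,-132,0,0,0,-1],[74,0,-144,0,0,0,-1],[78,0,-155,0,0,0,-1],[80,0,-165,0,0,0,-1],[80,0,-175,0,0,0,-1],[80,0,-180,0,0,0,-1],[80,0,-180,0,0,0,-1],[80,0,-180,0,0,0,-1]]'; python3 -c "
from h import *
st();print(state()['moment'])
a=save('side','g5',(240,60,420,290),2.1)"
```

```text
time: 15.9
ee_pos: [0.6089, 0.1044, 0.2037]
tool_rot: [[-0.12, 0.993, -0.0], [0.993, 0.12, -0.0], [-0.0, -0.0, -1.0]]
wrist_force: [-0.1, 0.3, -4.4]
gripper_width: 0.15
grip_force: 29.2
t 15.9 tcp [0.6089 0.1044 0.2037] y [ 0.993  0.12  -0.   ] z [-0. -0. -1.] q [ 9.7 24.2  5.9 71.7 -0.  92.8] F [-0.1  0.3 -4.4] w 0.14968347921500655 g 29.230738878250122
[ 0.09439376  0.01794379 -0.00446476]
```

View pics/g5.png

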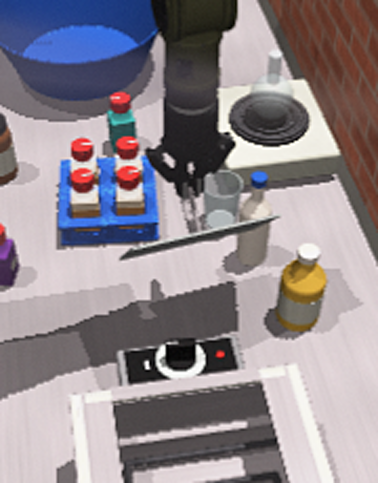

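The plate hangs from the bar about 45° off level, with its far (+y) edge low. I'll move it clear of the tub (-x), then roll the tool 45° to level it and lower it to the bench.

```bash
python3 -m jog '[[0,-6,0,0,0,0,-1],[0,-15,0,0,0,0,-1],[0,-25,0,0,0,0,-1],[0,-35,0,0,0,0,-1],[0,-45,0,0,0,0,-1],[0,-53,0,0,0,0,-1],[0,-58,0,0,0,0,-1],[0,-60,0,0,0,0,-1],[1,-60,0,0,0.05,0,-1],[2,-60,0,0,0.13,0,-1],[4,-60,0,0,0.22,0,-1],[6,-60,-1,0,0.31,0,-1],[7,-60,-1,0,0.4,0,-1],[9,-60,-2,0,0.49,0,-1],[10,-60,-3,0,0.58,0,-1],[12,-60,-4,0,0.67,0,-1],[13,-60,-5,0,0.74,0,-1],[13,-60,-6,0,0.78,0,-1],[13,-60,-6,0,0.78,0,-1]]' 50; python3 -c "
from h import *
st();print(state()['moment']);s=state();print(np.array(s['tool_rot']).T@[0,0,-100])
im=imaging.capture('side');imaging.capture('top')
im=im.astype(int);m=((im.min(2)>140)).astype(np.uint8);m[:, :240]=0;m[:, 420:]=0;m[:120]=0;m[230:]=0
"
```

```text
time: 18.32
ee_pos: [0.5483, 0.1095, 0.2092]
tool_rot: [[-0.085, 0.993, -0.085], [0.707, 0.12, 0.697], [0.702, -0.0, -0.712]]
wrist_force: [0.5, 0.4, -4.0]
gripper_width: 0.142
grip_force: 49.0
t 18.325 tcp [0.5483 0.1095 0.2092] y [ 0.993  0.12  -0.   ] z [-0.085  0.697 -0.712] q [-12.9  28.3  -2.6  77.6  41.3  63.1] F [ 0.5  0.4 -4. ] w 0.14240194684580104 g 48.998363614082336
[-1.25033128 -0.12765002  0.0264548 ]
[-7.02370480e+01  3.98212193e-02  7.11811457e+01]
```

```bash
python3 -m jog '[[-8,0,8,0,0,0,-1],[-20,0,20,0,0,0,-1],[-35,0,35,0,0,0,-1],[-50,0,50,0,0,0,-1],[-60,0,61,0,0,0,-1],[-68,0,69,0,0,0,-1],[-74,0,75,0,0,0,-1],[-78,0,79,0,0,0,-1],[-81,0,82,0,0,0,-1],[-81,0,82,0,0,0,-1]]'; python3 -c "
from h import *
st();print(state()['moment'])"
python3 -m jog '[[-4,0,4,0,0,0,-1],[-7,0,7,0,0,0,-1],[-7,0,7,0,0,0,-1]]'; python3 -c "
from h import *
st();print(state()['moment'])"
```

```text
time: 19.68
ee_pos: [0.5481, 0.1103, 0.0948]
tool_rot: [[-0.086, 0.993, -0.084], [0.706, 0.12, 0.698], [0.703, 0.001, -0.711]]
wrist_force: [0.4, 0.6, -3.0]
gripper_width: 0.142
grip_force: 49.0
t 19.675 tcp [0.5481 0.1103 0.0948] y [0.993 0.12  0.001] z [-0.084  0.698 -0.711] q [-12.9  33.9 -11.5  63.1  41.4  63.1] F [ 0.4  0.6 -3. ] w 0.1415578075984658 g 49.042702317237854
[-1.16710188 -0.10048788 -0.05211024]
time: 20.05
ee_pos: [0.5478, 0.1103, 0.0846]
tool_rot: [[-0.086, 0.993, -0.085], [0.706, 0.12, 0.698], [0.703, -0.0, -0.711]]
wrist_force: [0.2, 0.1, -3.8]
gripper_width: 0.143
grip_force: 49.0
t 20.05 tcp [0.5478 0.1103 0.0846] y [ 0.993  0.12  -0.   ] z [-0.085  0.698 -0.711] q [-12.9  34.6 -12.1  61.9  41.4  63.1] F [ 0.2  0.1 -3.8] w 0.142920931788611 g 49.04240369796753
[-1.19774993 -0.17412217  0.0202121 ]
```

```bash
python3 -m jog '[[-2,0,2,0,0,0,-1],[-4,0,4,0,0,0,-1],[-6,0,6,0,0,0,-1],[-7,0,7,0,0,0,-1],[-8,0,8,0,0,0,-1],[-8,0,8,0,0,0,-1]]'; python3 -c "
from h import *
st();print(state()['moment'])"
```

```text
time: 20.8
ee_pos: [0.5481, 0.1103, 0.0736]
tool_rot: [[-0.086, 0.993, -0.084], [0.706, 0.121, 0.698], [0.703, 0.001, -0.711]]
wrist_force: [-0.6, 0.0, -3.1]
gripper_width: 0.142
grip_force: 49.0
t 20.8 tcp [0.5481 0.1103 0.0736] y [0.993 0.121 0.001] z [-0.084  0.698 -0.711] q [-12.9  35.3 -12.7  60.5  41.4  63.1] F [-0.6  0.  -3.1] w 0.14195100339325398 g 49.019606709480286
[-1.25354246 -0.09571597  0.02248516]
```

```bash
python3 -m jog '[[-2,0,2,0,0,0,-1],[-4,0,4,0,0,0,-1],[-4,0,4,0,0,0,-1]]'; python3 -c "
from h import *
st()"
python3 -m jog '[[-5,0,5,0,0,0,-1],[-7,0,7,0,0,0,-1],[-7,0,7,0,0,0,-1]]'; python3 -c "
from h import *
st()"
```

```text
time: 21.18
ee_pos: [0.5479, 0.1102, 0.0677]
tool_rot: [[-0.086, 0.993, -0.085], [0.706, 0.12, 0.698], [0.703, 0.0, -0.711]]
wrist_force: [0.9, -0.2, -2.9]
gripper_width: 0.144
grip_force: 49.0
t 21.175 tcp [0.5479 0.1102 0.0677] y [0.993 0.12  0.   ] z [-0.085  0.698 -0.711] q [-12.9  35.6 -13.1  59.8  41.4  63.1] F [ 0.9 -0.2 -2.9] w 0.14421890794158906 g 49.030219316482544
time: 21.55
ee_pos: [0.5485, 0.1103, 0.0583]
tool_rot: [[-0.086, 0.993, -0.083], [0.705, 0.12, 0.699], [0.704, 0.001, -0.71]]
wrist_force: [0.4, -0.7, -1.2]
gripper_width: 0.14
grip_force: 49.1
t 21.55 tcp [0.5485 0.1103 0.0583] y [0.993 0.12  0.001] z [-0.083  0.699 -0.71 ] q [-12.9  36.3 -13.5  58.7  41.5  63.1] F [ 0.4 -0.7 -1.2] w 0.14007638582144777 g 49.104169607162476
```

```bash
python3 -m jog '[[-2,0,2,0,0,0,-1],[-2,0,2,0,0,0,0.2],[-2,0,2,0,0,0,0.2],[-2,0,2,0,0,0,0.2],[-2,0,2,0,0,0,0.2],[28,0,-29,0,0,0,0.2],[70,0,-72,0,0,0,0.2],[110,0,-112,0,0,0,0.2],[140,0,-142,0,-0.18,0,0.2],[160,0,-162,0,-0.36,0,0.2],[160,0,-162,0,-0.54,0,0.2],[160,0,-162,0,-0.72,0,0.2],[160,0,-162,0,-0.78,0,0.2],[-30,0,-300,0,-0.78,0,0.2],[-30,0,-300,0,-0.78,0,0.2],[-30,0,-300,0,-0.78,0,0.2],[-30,0,-300,0,-0.78,0,0.2],[-30,0,-300,0,-0.78,0,0.2]]'; python3 -c "
from h import *
st()
im=imaging.capture('side');t=imaging.capture('top')
cv2.imwrite('pics/raw_s.png',im[:,:,::-1]);cv2.imwrite('pics/raw_t.png',t[:,:,::-1])
# plate-white mask vs bench, in side image
r=im.astype(int)
for nm,a,b in(('side',im,'pics/side0.png'),('top',t,'pics/top0.png')):
    o=cv2.imread(b)[:,:,::-1].astype(int);print(nm,a[195,290],)
"
```

```text
time: 23.8
ee_pos: [0.5754, -0.1233, 0.2491]
tool_rot: [[-0.116, 0.993, -0.001], [0.993, 0.116, -0.0], [0.0, -0.001, -1.0]]
wrist_force: [0.2, 0.0, -0.4]
gripper_width: 0.602
grip_force: 0.0
t 23.8 tcp [ 0.5754 -0.1233  0.2491] y [ 0.993  0.116 -0.001] z [-0.001 -0.    -1.   ] q [-12.1  20.6   7.   76.5  -0.   71.3] F [ 0.2  0.  -0.4] w 0.6016923333367818 g 0.0
side [238 239 238]
top [108 110 111]
```

```bash
cat >> h.py <<'E'
def quad(im,box,thr=222):
    x0,y0,x1,y1=box;g=im[y0:y1,x0:x1].astype(int)
    m=((g.min(2)>thr)&(g.max(2)-g.min(2)<12)).astype(np.uint8);m=cv2.morphologyEx(m,cv2.MORPH_CLOSE,np.ones((5,5)))
    k,l,s,c=cv2.connectedComponentsWithStats(m);i=1+np.argmax(s[1:,4]);h=cv2.convexHull(np.argwhere(l==i)[:,::-1].astype(np.float32))
    for e in np.arange(.01,.2,.005):
        q=cv2.approxPolyDP(h,e*cv2.arcLength(h,True),True)
        if len(q)<=4: break
    return q[:,0]+[x0,y0],s[i,4]
E
python3 - <<'E'
from h import *
im=cv2.imread('pics/raw_s.png')[:,:,::-1];o=cv2.imread('pics/side0.png')[:,:,::-1]
for a,n in((o,'old'),(im,'new')):
  for thr in(215,225):
    q,s=quad(a,(255,165,375,240),thr);P=np.array([at('side',p,.004) for p in q])
    print(n,thr,s,q.tolist(),P.round(3).tolist(),P.mean(0).round(4),[np.linalg.norm(P[i]-P[i-1]).round(3) for i in range(len(P))])
print(im[180:225:6,250:375:6].min(2))
E
```

```text
old 215 1744 [[345.0, 216.0], [282.0, 221.0], [281.0, 189.0], [340.0, 184.0]] [[0.647, 0.015, 0.004], [0.432, 0.032, 0.004], [0.444, 0.176, 0.004], [0.661, 0.161, 0.004]] [0.5459 0.096  0.004 ] [np.float64(0.147), np.float64(0.216), np.float64(0.144), np.float64(0.217)]
old 225 928 [[345.0, 215.0], [282.0, 220.0], [282.0, 209.0], [340.0, 184.0]] [[0.648, 0.019, 0.004], [0.432, 0.036, 0.004], [0.437, 0.084, 0.004], [0.661, 0.161, 0.004]] [0.5446 0.075  0.004 ] [np.float64(0.143), np.float64(0.217), np.float64(0.048), np.float64(0.236)]
new 215 2623 [[349.0, 207.0], [288.0, 223.0], [255.0, 186.0], [341.0, 185.0]] [[0.67, 0.051, 0.004], [0.451, 0.02, 0.004], [0.351, 0.207, 0.004], [0.663, 0.156, 0.004]] [0.5337 0.1085 0.004 ] [np.float64(0.105), np.float64(0.221), np.float64(0.212), np.float64(0.316)]
new 225 1601 [[349.0, 207.0], [287.0, 222.0], [278.0, 192.0], [341.0, 185.0]] [[0.67, 0.051, 0.004], [0.448, 0.025, 0.004], [0.432, 0.164, 0.004], [0.663, 0.156, 0.004]] [0.5531 0.0987 0.004 ] [np.float64(0.105), np.float64(0.223), np.float64(0.139), np.float64(0.232)]
[[216 214 211 215 214 215 214 220 213 213  45  42  24  26  23  22  68  21
   21 108 182]
 [218 218 215 218 217 216 217 216 218 240  34  58  19  21 224 220  16  15
   92 190 190]
 [187 188 217 220 217 238 240  76 242 240  62  21  18 106 245 242  60 216
  210 212 216]
 [215 215 216 219 214 240 240 241 240  91 248 246  19 244 240 121  65 212
  213 214 221]
 [215 213 216 215 213 201 243 239 239 244 201 220 214 244 242 244 244 211
  210 214 218]
 [214 212 210 210 210 210 236 242 248 242 165 244 246 247 239 242 151 211
  208 216 116]
 [182 182 179 179 180 181 227 226 198 226 231 243 127 221 214 212 209 212
  214 217 114]
 [181 181 181 182 183 187 203 224 116 191 187 219  19   4 136  20  27 162
  208 211 210]]
```

```bash
python3 -m jog '[[0,-60,-30,0,0,0,0.2],[0,-120,-50,0,0,0,0.2],[0,-180,-50,0,0,0,0.2],[0,-240,-50,0,0,0,0.2],[0,-240,-50,0,0,0,0.2]]'
python3 - <<'E'
from h import *
im=imaging.capture('side');cv2.imwrite('pics/raw_s.png',im[:,:,::-1]);im2=imaging.capture('top');cv2.imwrite('pics/raw_t.png',im2[:,:,::-1])
for thr in(220,225,230):
    q,s=quad(im,(255,165,375,240),thr);P=np.array([at('side',p,.004) for p in q])
    print(thr,s,q.tolist(),P.round(3).tolist(),P.mean(0).round(4),[np.linalg.norm(P[i]-P[i-1]).round(3) for i in range(len(P))])
for thr in(140,150,160):
    q,s=quad(im2,(245,150,340,260),thr);P=np.array([at('top',p,.004) for p in q])
    print(thr,s,q.tolist(),P.round(3).tolist(),P.mean(0).round(4),[np.linalg.norm(P[i]-P[i-1]).round(3) for i in range(len(P))])
print(im2[160:250:10,250:340:6].min(2))
E
```

```text
time: 24.52
ee_pos: [0.3337, -0.1475, 0.3009]
tool_rot: [[-0.12, 0.993, 0.001], [0.993, 0.12, 0.0], [-0.0, 0.001, -1.0]]
wrist_force: [0.4, 0.3, 0.2]
gripper_width: 0.6
grip_force: 0.0
220 1977 [[348.0, 208.0], [288.0, 223.0], [278.0, 192.0], [335.0, 178.0]] [[0.665, 0.047, 0.004], [0.451, 0.02, 0.004], [0.432, 0.164, 0.004], [0.648, 0.194, 0.004]] [0.549  0.1061 0.004 ] [np.float64(0.148), np.float64(0.216), np.float64(0.145), np.float64(0.219)]
225 1904 [[348.0, 208.0], [288.0, 223.0], [278.0, 192.0], [335.0, 178.0]] [[0.665, 0.047, 0.004], [0.451, 0.02, 0.004], [0.432, 0.164, 0.004], [0.648, 0.194, 0.004]] [0.549  0.1061 0.004 ] [np.float64(0.148), np.float64(0.216), np.float64(0.145), np.float64(0.219)]
230 1800 [[348.0, 208.0], [288.0, 223.0], [278.0, 192.0], [335.0, 179.0]] [[0.665, 0.047, 0.004], [0.451, 0.02, 0.004], [0.432, 0.164, 0.004], [0.647, 0.189, 0.004]] [0.5487 0.1048 0.004 ] [np.float64(0.143), np.float64(0.216), np.float64(0.145), np.float64(0.217)]
140 8538 [[334.0, 253.0], [245.0, 259.0], [245.0, 150.0], [339.0, 150.0]] [[0.383, -0.034, 0.004], [0.398, 0.242, 0.0
[... 548 characters left out ...]
, 0.004], [0.666, 0.047, 0.004]] [0.5495 0.1073 0.004 ] [np.float64(0.218), np.float64(0.144), np.float64(0.219), np.float64(0.146)]
[[142  87  81  91 142 140 138 137 136 138 140 138 137 137 139]
 [143 143 145 143 143 142 146 173 172 137 140 137 140 141 141]
 [142 174 175 174 171 174 175 175 177 136 137 144 142 141 144]
 [144 173 134 173 108 173 174 173 172 160 141 142 140 140 142]
 [139 137 132 172  56  57  31 101 175 176 140 142 142 143 144]
 [145 142 174 164 172 171 102 102 146  86 143 145 142 140 144]
 [144 144 165  79 175 175 172 175 172 124 171 145 145 140 144]
 [145 145 144 145 174 174 174 174 174 174 146 146 144 137 141]
 [141 142 142 176 171 173 174 134 140 141 142 138 141 140 139]]
```

The plate now lies flat with the handle up at (0.550, 0.1075), yaw 6.6°. Both cameras agree and the size comes out at 219×148 mm. I'll regrasp with a gentler force and move smoothly.

```bash
python3 -c "
from h import *
go((.5500,.1070,.25),6.6,half=0)
go((.5500,.1070,.067),6.6,half=0)"
```

```text
jog [227.9, 241.3, 51.5] [0.0034, 0.001, 0.0067]
jog [228.1, 240.7, 234.5] [0.0034, 0.001, 0.0067]
```

```bash
python3 -m jog '[[45,48,10,0,0,0,0.2],[90,96,20,0,0,0,0.2],[135,145,30,0,0,0,0.2],[180,190,45,0,0,0,0.2],[228,241,52,0,0,0.007,0.2],[228,241,52,0,0,0.007,0.2],[228,241,52,0,0,0.007,0.2],[228,241,110,0,0,0.007,0.2],[228,241,160,0,0,0.007,0.2],[228,241,200,0,0,0.007,0.2],[228,241,235,0,0,0.007,0.2],[228,241,235,0,0,0.007,0.2],[228,241,235,0,0,0.007,-1],[228,241,235,0,0,0.007,-1],[228,241,235,0,0,0.007,-1],[228,241,235,0,0,0.007,-1],[228,241,235,0,0,0.007,-1],[228,241,235,0,0,0.007,-1]]' 45; python3 -c "
from h import *
st()"
python3 -m jog '[[0,0,-6,0,0,0,-1],[0,0,-15,0,0,0,-1],[0,0,-28,0,0,0,-1],[0,0,-42,0,0,0,-1],[0,0,-57,0,0,0,-1],[0,0,-75,0,0,0,-1],[0,0,-95,0,0,0,-1],[0,0,-120,0,0,0,-1],[0,0,-150,0,0,0,-1],[0,0,-180,0,0,0,-1],[0,0,-210,0,0,0,-1],[0,0,-240,0,0,0,-1],[0,0,-270,0,0,0,-1],[0,0,-290,0,0,0,-1],[0,0,-305,0,0,0,-1],[0,0,-310,0,0,0,-1],[0,0,-310,0,0,0,-1],[0,0,-310,0,0,0,-1]]' 60; python3 -c "
from h import *
st();print(state()['moment'])"
```

```text
time: 26.88
ee_pos: [0.5511, 0.1063, 0.0674]
tool_rot: [[-0.114, 0.994, 0.004], [0.994, 0.114, 0.001], [0.0, 0.004, -1.0]]
wrist_force: [-1.6, -0.8, 6.1]
gripper_width: 0.136
grip_force: 44.1
t 26.875 tcp [0.5511 0.1063 0.0674] y [0.994 0.114 0.004] z [ 0.004  0.001 -1.   ] q [ 10.9  23.4 -16.8  49.5  -0.   94.4] F [-1.6 -0.8  6.1] w 0.13562620721777355 g 44.126781821250916
time: 29.12
ee_pos: [0.5491, 0.106, 0.3746]
tool_rot: [[-0.114, 0.994, -0.001], [0.994, 0.114, -0.0], [-0.0, -0.001, -1.0]]
wrist_force: [-0.0, -0.5, -3.8]
gripper_width: 0.134
grip_force: 58.6
t 29.125 tcp [0.5491 0.106  0.3746] y [ 0.994  0.114 -0.001] z [-0.001 -0.    -1.   ] q [10.9 18.3 22.2 93.9 -0.  94.4] F [-0.  -0.5 -3.8] w 0.13369596197605513 g 58.63823711872101
[ 0.01873505 -0.01642072  0.02608108]
```

```bash
python3 -c "
from h import *
go((.52,-.2745,.376),-.9,half=0)"
```

```text
jog [-374.7, -72.1, -1.2] [-0.0006, 0.0004, 0.1295]
```

```bash
python3 -m jog '[[-3,0,0,0,0,0.0,-1],[-9,-1,0,0,0,0.01,-1],[-18,-3,0,0,0,0.02,-1],[-30,-6,0,0,0,0.03,-1],[-48,-10,0,0,0,0.04,-1],[-70,-15,0,0,0,0.05,-1],[-95,-20,0,0,0,0.06,-1],[-120,-25,0,0,0,0.07,-1],[-147,-30,0,0,0,0.08,-1],[-175,-35,0,0,0,0.09,-1],[-203,-40,0,0,0,0.1,-1],[-231,-45,0,0,0,0.11,-1],[-258,-50,0,0,0,0.12,-1],[-284,-55,0,0,0,0.13,-1],[-308,-60,0,0,0,0.13,-1],[-330,-64,0,0,0,0.13,-1],[-348,-68,0,0,0,0.13,-1],[-362,-70,0,0,0,0.13,-1],[-371,-72,0,0,0,0.13,-1],[-375,-72,0,0,0,0.13,-1]]'; python3 -c "
from h import *
st();h=.0674
for q in [(-.07,.25,20),(-.07,.25,40)]:
    go(plate(*q,h=h),-.9,q[2],half=0)"
```

```text
time: 31.62
ee_pos: [0.5205, -0.275, 0.3753]
tool_rot: [[0.016, 1.0, 0.001], [1.0, -0.016, 0.0], [0.0, 0.001, -1.0]]
wrist_force: [-0.2, -0.4, -3.2]
gripper_width: 0.127
grip_force: 58.6
t 31.625 tcp [ 0.5205 -0.275   0.3753] y [ 1.    -0.016  0.001] z [ 0.001  0.    -1.   ] q [-27.9  21.8  27.5  95.7   0.   63.1] F [-0.2 -0.4 -3.2] w 0.12694145887557126 g 58.64233911037445
jog [0.4, 39.3, 23.6] [-0.3484, 0.0, -0.0007]
jog [0.4, -0.4, 1.6] [-0.6975, 0.0001, -0.0007]
```

```bash
python3 -m jog '[[0,0,0,-0.02,0,0,-1],[0,0,0,-0.05,0,0,-1],[0,0,0,-0.1,0,0,-1],[0,0,0,-0.16,0,0,-1],[0,0,0,-0.22,0,0,-1],[0,0,0,-0.28,0,0,-1],[0,0,0,-0.34,0,0,-1],[0,0,0,-0.4,0,0,-1],[0,0,0,-0.46,0,0,-1],[0,0,0,-0.52,0,0,-1],[0,0,0,-0.58,0,0,-1],[0,0,0,-0.63,0,0,-1],[0,0,0,-0.67,0,0,-1],[0,0,0,-0.69,0,0,-1],[0,0,0,-0.698,0,0,-1],[0,0,0,-0.698,0,0,-1]]' 42; python3 -c "
from h import *
st();h=.0674;print(state()['moment'])
im=imaging.capture('side');cv2.imwrite('pics/raw_s.png',im[:,:,::-1]);imaging.capture('top')
for q in [(-.07,.16,40),(-.07,.09,40),(-.128,.09,40),(-.128,.09,30),(-.128,.09,20),(-.128,.086,10),(-.125,.084,3)]:
    go(plate(*q,h=h),-.9,q[2],half=0)"
```

```text
time: 33.62
ee_pos: [0.5204, -0.2745, 0.3753]
tool_rot: [[0.016, 0.766, 0.643], [1.0, -0.012, -0.011], [-0.0, 0.643, -0.766]]
wrist_force: [-0.3, -0.2, -3.7]
gripper_width: 0.126
grip_force: 58.8
t 33.625 tcp [ 0.5204 -0.2745  0.3753] y [ 0.766 -0.012  0.643] z [ 0.643 -0.011 -0.766] q [-42.4  -5.2 -19.9  43.1  25.2  55.9] F [-0.3 -0.2 -3.7] w 0.12613575413347888 g 58.765348540619016
[0.03566461 1.29932981 0.04455331]
jog [0.2, -59.6, 69.9] [0.0006, 0.0005, 0.0]
jog [0.2, -104.6, 123.5] [0.0006, 0.0005, 0.0]
jog [0.2, -149.0, 86.2] [0.0006, 0.0005, 0.0]
jog [0.2, -139.1, 106.7] [0.1751, 0.0005, -0.0]
jog [0.2, -132.8, 128.6] [0.3497, 0.0005, -0.0]
jog [0.3, -133.0, 154.3] [0.5242, 0.0005, -0.0001]
jog [0.3, -132.7, 173.7] [0.6464, 0.0005, -0.0001]
```

Run:
```python
from h import *
s=state();R=np.array(s['tool_rot']);p=np.array(s['ee_pos'])
# tool axes: y=plate x, x=plate y(+), z=-plate z
im=[]
for n,box in(('side',(200,60,440,320)),('top',(330,60,500,260))):
    a=cv2.imread('pics/raw_s.png') if n=='side' else imaging.capture('top')[:,:,::-1]
    x0,y0,x1,y1=box;k=600/260/1.2;b=cv2.resize(a[y0:y1,x0:x1],None,fx=k,fy=k,interpolation=cv2.INTER_CUBIC)
    for i in(1,-1):
        for j in(1,-1):
            q=(proj(n,p+R@np.array([j*.076,i*.112,.0674]))[0]-[x0,y0])*k
            cv2.circle(b,tuple(int(t) for t in q),5,(0,255,0) if i>0 else (0,0,255),1)
    im.append(b)
h=max(map(len,im));cv2.imwrite('pics/k1.png',np.hstack([cv2.copyMakeBorder(i,0,h-len(i),0,0,0) for i in im]));print(h)
```

```text
500
```

View pics/k1.png

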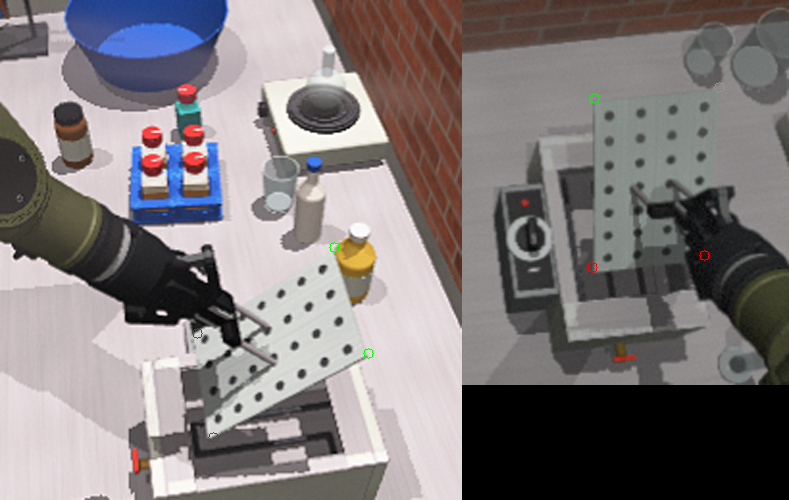

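The last viewed picture shows the plate held at 40° with its corners on the predicted marks, e.g. side crop (213,437) and (368,353). Lowering the low end into the bath.

```bash
python3 -m jog '[[0,-5,6,0,0,0,-1],[0,-14,16,0,0,0,-1],[0,-25,30,0,0,0,-1],[0,-38,45,0,0,0,-1],[0,-50,60,0,0,0,-1],[0,-62,73,0,0,0,-1],[0,-74,87,0,0,0,-1],[0,-85,100,0,0,0,-1],[0,-94,111,0,0,0,-1],[0,-101,119,0,0,0,-1],[0,-104,123,0,0,0,-1],[0,-104,123,0,0,0,-1]]'; python3 -c "
from h import *
st();h=.0674
for q in [(-.07,.09,40),(-.128,.09,40),(-.128,.09,30),(-.128,.09,20),(-.128,.087,10),(-.125,.085,3)]:
    go(plate(*q,h=h),-.9,q[2],half=0)"
```

```text
time: 35.28
ee_pos: [0.5199, -0.2746, 0.2139]
tool_rot: [[0.016, 0.766, 0.643], [1.0, -0.013, -0.01], [0.0, 0.643, -0.766]]
wrist_force: [0.0, -1.2, -2.8]
gripper_width: 0.132
grip_force: 58.8
t 35.275 tcp [ 0.5199 -0.2746  0.2139] y [ 0.766 -0.013  0.643] z [ 0.643 -0.01  -0.766] q [-42.4   0.4 -39.9  17.6  25.2  55.9] F [ 0.  -1.2 -2.8] w 0.13235105794844962 g 58.77239582128823
jog [0.0, -0.0, 0.3] [0.0003, 0.0001, -0.0005]
jog [0.0, -44.4, -37.0] [0.0003, 0.0001, -0.0005]
jog [0.0, -34.4, -16.5] [0.1748, 0.0001, -0.0005]
jog [0.0, -28.1, 5.4] [0.3493, 0.0, -0.0005]
jog [0.0, -27.7, 30.3] [0.5239, -0.0, -0.0005]
jog [0.0, -27.4, 49.7] [0.646, -0.0001, -0.0005]
```

```bash
python3 -m jog '[[0,-6,-5,0,0,0,-1],[0,-14,-12,0,0,0,-1],[0,-22,-18,0,0,0,-1],[0,-30,-25,0,0,0,-1],[0,-37,-31,0,0,0,-1],[0,-42,-35,0,0,0,-1],[0,-44,-37,0,0,0,-1],[0,-44,-37,0,0,0,-1]]'; python3 -c "
from h import *
st();h=.0674
for q in [(-.128,.09,40),(-.128,.09,35),(-.128,.09,30),(-.128,.09,25),(-.128,.09,20),(-.128,.089,15),(-.128,.087,10),(-.125,.085,3)]:
    go(plate(*q,h=h),-.9,q[2],half=0)"
```

```text
time: 36.28
ee_pos: [0.4625, -0.274, 0.2144]
tool_rot: [[0.016, 0.765, 0.643], [1.0, -0.012, -0.011], [-0.0, 0.644, -0.765]]
wrist_force: [-0.2, -0.2, -3.8]
gripper_width: 0.13
grip_force: 58.8
t 36.275 tcp [ 0.4625 -0.274   0.2144] y [ 0.765 -0.012  0.644] z [ 0.643 -0.011 -0.765] q [-48.5  -3.5 -43.1  20.9  28.3  50.1] F [-0.2 -0.2 -3.8] w 0.12991693430000814 g 58.77001843415201
jog [0.3, -0.8, 0.3] [0.0009, 0.0008, -0.0003]
jog [0.3, 4.6, 10.4] [0.0882, 0.0008, -0.0003]
jog [0.3, 9.1, 20.8] [0.1755, 0.0008, -0.0004]
jog [0.4, 12.8, 31.6] [0.2627, 0.0007, -0.0004]
jog [0.4, 15.4, 42.7] [0.35, 0.0007, -0.0004]
jog [0.4, 16.5, 54.8] [0.4373, 0.0007, -0.0005]
jog [0.4, 15.9, 67.7] [0.5245, 0.0007, -0.0005]
jog [0.4, 16.2, 87.1] [0.6467, 0.0007, -0.0005]
```

Free of contact. Next I rotate the plate flat about its low end.

```bash
python3 -m jog '[[0,2,5,0.04,0,0,-1],[0,4.6,10.4,0.088,0,0,-1],[0,7,15.5,0.132,0,0,-1],[0,9.1,21,0.176,0,0,-1],[0,11,26,0.22,0,0,-1],[0,12.8,31.6,0.263,0,0,-1],[0,14,37,0.306,0,0,-1],[0,15.4,42.7,0.35,0,0,-1],[0,15.4,42.7,0.35,0,0,-1]]'; python3 -c "
from h import *
st()"
python3 -m jog '[[0,-0.2,6,0.044,0,0,-1],[0,-2,12,0.088,0,0,-1],[0,-2,12,0.088,0,0,-1]]'; python3 -c "
from h import *
st();h=.0674
for q in [(-.128,.089,15),(-.127,.088,10),(-.125,.087,5),(-.112,.086,1),(-.112,.083,0)]:
    go(plate(*q,h=h),-.9,q[2],half=0)"
```

```text
time: 37.4
ee_pos: [0.5038, -0.2745, 0.1917]
tool_rot: [[0.014, 0.939, 0.343], [1.0, -0.013, -0.005], [-0.0, 0.344, -0.939]]
wrist_force: [0.2, -0.3, -3.1]
gripper_width: 0.135
grip_force: 58.7
t 37.4 tcp [ 0.5038 -0.2745  0.1917] y [ 0.939 -0.013  0.344] z [ 0.343 -0.005 -0.939] q [-35.3   7.6 -23.5  42.2  11.2  57.1] F [ 0.2 -0.3 -3.1] w 0.1351196160324869 g 58.669807102996856
time: 37.78
ee_pos: [0.505, -0.2745, 0.1796]
tool_rot: [[0.015, 0.966, 0.26], [1.0, -0.015, -0.004], [0.0, 0.26, -0.966]]
wrist_force: [-0.1, -0.1, -4.0]
gripper_width: 0.13
grip_force: 58.7
t 37.775 tcp [ 0.505  -0.2745  0.1796] y [ 0.966 -0.015  0.26 ] z [ 0.26  -0.004 -0.966] q [-33.4  10.8 -19.5  46.9   8.   58.4] F [-0.1 -0.1 -4. ] w 0.13027760284416312 g 58.681943988149214
jog [0.1, 6.1, -2.0] [0.0008, -0.0002, 0.0002]
jog [0.1, 12.2, 9.2] [0.0881, -0.0001, 0.0002]
jog [0.1, 18.4, 21.2] [0.1754, -0.0001, 0.0002]
jog [0.1, 33.7, 34.1] [0.2452, -0.0001, 0.0002]
jog [0.1, 33.6, 39.2] [0.2626, -0.0001, 0.0002]
```

```bash
python3 -m jog '[[0,6,-2,0,0,0,-1],[0,9,4,0.044,0,0,-1],[0,12,9,0.088,0,0,-1],[0,15,15,0.132,0,0,-1],[0,18,21,0.175,0,0,-1],[0,24,26,0.21,0,0,-1],[0,30,31,0.235,0,0,-1],[0,34,34,0.25,0,0,-1],[0,34,34,0.26,0,0,-1],[0,34,34,0.26,0,0,-1]]'; python3 -c "
from h import *
st();go(plate(-.112,.080,0,h=.0674),-.9,0,half=0)"
```

```text
time: 39.02
ee_pos: [0.5455, -0.2752, 0.1556]
tool_rot: [[0.016, 1.0, 0.001], [1.0, -0.016, -0.0], [-0.0, 0.001, -1.0]]
wrist_force: [0.2, -0.6, -3.6]
gripper_width: 0.132
grip_force: 58.6
t 39.025 tcp [ 0.5455 -0.2752  0.1556] y [ 1.    -0.016  0.001] z [ 0.001 -0.    -1.   ] q [-26.8  24.6  -0.8  64.6   0.   64.2] F [ 0.2 -0.6 -3.6] w 0.13246043449847336 g 58.64300608634949
jog [0.2, 2.1, 8.2] [0.001, 0.0001, -0.0007]
```

```bash
python3 -m jog '[[0,2,3,0,0,0,-1],[0,2,5,0,0,0,-1],[0,2,5,0,0,0,-1]]' | grep -E 'ee_pos|wrist'; python3 -m jog '[[0,0,1,0,0,0,-1],[0,0,2,0,0,0,-1],[0,0,3,0,0,0,-1],[0,0,3,0,0,0,-1]]'| grep -E 'ee_pos|wrist'; python3 -m jog '[[0,0,1,0,0,0,-1],[0,0,2,0,0,0,-1],[0,0,2,0,0,0,-1]]'| grep -E 'ee_pos|wrist'
```

```text
ee_pos: [0.5472, -0.2751, 0.1502]
wrist_force: [0.8, -0.6, -3.8]
ee_pos: [0.5476, -0.2752, 0.1476]
wrist_force: [-0.2, 0.4, -3.7]
ee_pos: [0.5477, -0.2753, 0.1475]
wrist_force: [-3.3, 0.8, 7.9]
```

The plate touched down at the predicted height (TCP z 0.1475) and centred at x = 0.5477. Releasing it and computing the poses for bottle A.

```bash
python3 -m jog '[[0,0,-1,0,0,0,-1],[0,0,-1,0,0,0,0.1],[0,0,-1,0,0,0,0.1],[0,0,-1,0,0,0,0.1],[0,0,-30,0,0,0,0.1],[0,0,-90,0,0,0,0.1],[0,0,-150,0,0,0,0.2],[0,0,-150,0,0,0,0.2]]'; python3 -c "
from h import *
for x,y in[(.547,.361),(.538,.282),(.466,.370),(.458,.290)]: print('bw',x,y);go((x,y,.25),-38,half=0)
im=imaging.capture('side');cv2.imwrite('pics/m_s.png',im[:,:,::-1])"
```

```text
time: 41.28
ee_pos: [0.5503, -0.2766, 0.3015]
tool_rot: [[0.016, 1.0, 0.011], [1.0, -0.016, -0.005], [-0.005, 0.011, -1.0]]
wrist_force: [-0.1, 0.2, 0.4]
gripper_width: 0.598
grip_force: 0.0
bw 0.547 0.361
jog [637.7, -14.2, 48.1] [0.0123, 0.0013, 0.647]
bw 0.538 0.282
jog [558.5, -21.9, 48.4] [0.0123, 0.0013, 0.647]
bw 0.466 0.37
jog [645.4, -95.3, 47.2] [0.0123, 0.0013, 0.647]
bw 0.458 0.29
jog [565.2, -102.0, 47.5] [0.0123, 0.0013, 0.647]
```

```bash
python3 -m jog '[[60,0,0,0,0,0.06,0.2],[120,-5,0,0,0,0.13,0.2],[180,-8,0,0,0,0.2,0.2],[240,-10,0,0,0,0.27,0.2],[300,-13,10,0.006,0,0.34,0.2],[360,-15,20,0.006,0,0.42,0.2],[420,-18,30,0.012,0,0.5,0.2],[480,-20,40,0.012,0.001,0.58,0.2],[530,-22,48,0.012,0.001,0.647,0.2],[558,-22,48,0.012,0.001,0.647,0.2],[558,-22,48,0.012,0.001,0.647,0.2],[558,-22,48,0.012,0.001,0.647,0.2]]'
python3 - <<'E'
from h import *
st();go((.538,.282,.09),-38,half=0)
im=imaging.capture('side')
q,s=quad(im,(270,230,400,330),205)
# bar (black) in top image & plate checks
t=imaging.capture('top').astype(int);cv2.imwrite('pics/m_t.png',t[:,:,::-1])
print(proj('top',bw(0,0,.178)),proj('top',[bw(x,y,.084) for x in(.095,-.095) for y in(.076,-.076)]).round(1).tolist())
e=proj('top',bw(0,0,.178))[0].astype(int);print(t[e[1]-12:e[1]+12:2,e[0]-20:e[0]+21:2].min(2))
E
```

```text
time: 42.82
ee_pos: [0.5339, 0.2822, 0.2462]
tool_rot: [[0.616, 0.788, -0.012], [0.788, -0.616, 0.003], [-0.005, -0.011, -1.0]]
wrist_force: [0.8, -0.0, -1.0]
gripper_width: 0.597
grip_force: 0.0
t 42.825 tcp [0.5339 0.2822 0.2462] y [ 0.788 -0.616 -0.011] z [-0.012  0.003 -1.   ] q [ 27.6  22.7   9.7  77.6   0.5 155.6] F [ 0.8 -0.  -1. ] w 0.5971859191650014 g 0.0
jog [3.1, 5.1, 156.1] [-0.0113, 0.005, -0.0002]
[[414.72676648 177.58333902]] [[377.4, 158.8], [425.9, 153.9], [386.7, 219.8], [437.0, 214.2]]
[[174 171 171 173 173 170 174 170 171 171 172 175 171 124 170 173 147 140
   50  46  45]
 [169 158 160 161 160 161 124  87 126 110 119 101  85  35 106 171 158 146
   63  50  50]
 [ 79  78 118  86  55  53  42  35  37  34  37  37  30  34  58 171 154 146
   88  46  48]
 [114  83  29  41  44  40  41  41  41  30  29  32  21  16 103 171 170 143
  112  47  51]
 [158 156  32  25  19  20  26  33  45  54  30  28 101 159 174 174 172 145
  136  46  51]
 [157 122  42 123 163 164 163 164 169 125  49 109 173 151 104 171 172 144
  141  50  46]
 [131  54 117 175 173 172 173 104  89  52 110 172 172 126  59 155 172 154
  140  52  50]
 [ 70  56  85 172 171 171 172 119  78  82 122 174 175 174 158 172 171 161
  144  72  47]
 [127  71 154 176 167 172 171 170 172 121  99 114 167 171 172 172 171 168
  141  94  46]
 [172  98 115 114  99  95  97  98  97  98 102  98 119 174 172 173 172 171
  143 128  47]
 [172 100  98  97  99  96  99  98 101  98  95  97 107 174 131  98 173 173
  143 134  47]
 [172 130  88 102 109 102 106 103  71  78 163 165 164 174 120  65 169 171
  149 135  48]][ WARN:0@3.409] global loadsave.cpp:1063 imwrite_ Unsupported depth image for selected encoder is fallbacked to CV_8U.
```

Run:
```python
from h import *
t=imaging.capture('top');s=imaging.capture('side')
for n,im in(('top',t),('side',s)):
    e=proj(n,bw(0,0,.167))[0].astype(int);x0,y0=e-[32,24]
    g=im[y0:y0+48,x0:x0+64].astype(int).max(2);m=(g<50).astype(np.uint8)
    k,l,st_,c=cv2.connectedComponentsWithStats(m)
    for i in range(1,k):
        if st_[i,4]>30: print(n,st_[i].tolist(),(c[i]+[x0,y0]).round(1),at(n,c[i]+[x0,y0],.167).round(4))
    print(n,'pred',proj(n,bw(0,0,.167)).round(1))
print(bw(0,0,.167))
cv2.imwrite('pics/m_t.png',t[:,:,::-1]);cv2.imwrite('pics/m_s.png',s[:,:,::-1])
o=cv2.imread('pics/m_s.png')
e=proj('side',bw(0,0,.178))[0].astype(int);print(e,o[e[1]-16:e[1]+24:3,e[0]-24:e[0]+25:3].min(2))
```

```text
top [47, 0, 16, 48, 175] [436.3 179. ] [ 0.5388 -0.3374  0.167 ]
top [17, 13, 24, 9, 116] [409.8 170.9] [ 0.5714 -0.2671  0.167 ]
top pred [[413.7 178.7]]
side [36, 8, 10, 28, 140] [341.7 268.3] [ 0.5697 -0.2679  0.167 ]
side pred [[333.9 271.6]]
[ 0.5476 -0.274   0.167 ]
[334 269] [[ 65  66  64  61  64  64  66  65  67  65  67  67  68  66  64  66  66]
 [ 66  65  66  67  64  68  64  67  68  54  32  64  67  64  64  68  71]
 [ 65  63  63  62  65  65  67  63  64  49  31  54  89  91 131 167 115]
 [ 66  67  65  69  73  91  90 118 165 114  31  78 175 191 234 232  30]
 [124 166 198 241 238 204 189 234 231  69  22  28 227 223 236 235 208]
 [231 229  65 237 234 220 220 235 236 245   6  34 240 236 237 238 243]
 [230 232 236 233 234 234 235 236 235 233  22  37 192 234 236 237 239]
 [232 232 232 234 236 235 237 238 240 181  48  38  75  93 163 237 242]
 [233 232 234 233 235 237 115 104 124 189  69  30  23 213 195 237 238]
 [238 234 181  68 235 235 183 110 123 197 244   0   6 221 220 238 236]
 [236 232 234 235 234 235 237 214 124 199 238  51 248 220 221 237 237]
 [233 234 232 233 232 234 237 212 126 117 242  54 244 225 138 202 238]
 [235 235 234 235 236 236 239 160 129 122 219  57 243 231 174 199 238]
 [209 236 237  81 170 238 240 139 119 124 187  87 222 222 223 223 238]]
```

The handle bar is now at (0.570, -0.268) in both cameras, +23 mm in x and +6.5 mm in y from where I left it. The announced knock happened inside the bath. I'll go back and recentre the plate by its bar.

```bash
cat >> h.py <<'E'
def bar(z=.167):
    for n in('top','side'):
        im=imaging.capture(n);e=proj(n,bw(0,0,z))[0].astype(int);x0,y0=e-[32,24]
        m=(im[y0:y0+48,x0:x0+60].astype(int).max(2)<50).astype(np.uint8);k,l,s,c=cv2.connectedComponentsWithStats(m)
        i=[i for i in range(1,k) if 60<s[i,4] and s[i,0]>0 and s[i,1]>0 and s[i,0]+s[i,2]<60 and s[i,1]+s[i,3]<48]
        for i in i:
            p=np.argwhere(l==i)[:,::-1].astype(np.float32)+[x0,y0];v=cv2.fitLine(p.astype(np.float32),cv2.DIST_L2,0,.01,.01).ravel()
            a,b=at(n,v[2:]+12*v[:2],z),at(n,v[2:]-12*v[:2],z);d=a-b;d=d*np.sign(d[1])
            c0=at(n,v[2:],z)[:2]-[BX,BY];print(n,s[i,4],'bar',at(n,v[2:],z).round(4),'plate yaw',np.degrees(np.arctan2(-d[0],d[1])).round(1),'bath xy',c0.round(4))
E
python3 -c "
from h import *
bar()
go((.5705,-.2675,.27),-.9,half=0);go((.5705,-.2675,.148),-.9,half=0)"
```

```text
top 115 bar [ 0.5713 -0.2668  0.167 ] plate yaw -0.4 bath xy [0.0237 0.0072]
side 139 bar [ 0.5697 -0.2682  0.167 ] plate yaw -1.7 bath xy [0.0221 0.0058]
jog [-410.7, 366.9, -25.4] [-0.011, -0.0013, -0.6489]
jog [-410.4, 368.2, 96.6] [-0.011, -0.0013, -0.6489]
```

```bash
python3 -m jog '[[-30,25,-40,0,0,-0.05,0.1],[-75,70,-50,0,0,-0.12,0.1],[-120,110,-50,0,0,-0.19,0.1],[-165,150,-50,0,0,-0.26,0.1],[-210,190,-50,0,0,-0.33,0.1],[-255,230,-50,0,0,-0.4,0.1],[-300,270,-50,0,0,-0.47,0.1],[-345,310,-40,0,0,-0.54,0.1],[-390,350,-30,-0.011,0,-0.61,0.1],[-411,367,-25,-0.011,-0.001,-0.649,0.1],[-411,367,-25,-0.011,-0.001,-0.649,0.1],[-411,367,-25,-0.011,-0.001,-0.649,0.1]]'; python3 -c "
from h import *
st();go((.5705,-.2675,.147),-.9,half=0)"
```

```text
time: 44.62
ee_pos: [0.5708, -0.2664, 0.2697]
tool_rot: [[0.015, 1.0, 0.0], [1.0, -0.015, 0.001], [0.001, 0.0, -1.0]]
wrist_force: [0.3, 0.1, 1.3]
gripper_width: 0.552
grip_force: 0.0
t 44.625 tcp [ 0.5708 -0.2664  0.2697] y [ 1.    -0.015  0.   ] z [ 0.     0.001 -1.   ] q [-25.   25.   16.8  81.9   0.   65.8] F [0.3 0.1 1.3] w 0.5521530142488588 g 0.0
jog [-1.2, -0.3, 122.7] [0.0001, -0.0007, 0.0009]
```

```bash
python3 -m jog '[[-1,0,40,0,0,0,0.1],[-1,0,80,0,0,0,0.1],[-1,0,108,0,0,0,0.1],[-1,0,123,0,0,0,0.1],[-1,0,123,0,0,0,0.1],[-1,0,123,0,0,0,-1],[-1,0,123,0,0,0,-1],[-1,0,123,0,0,0,-1],[-1,0,123,0,0,0,-1],[-1,0,123,0,0,0,-1],[-1,0,121,0,0,0,-1],[-1,0,118,0,0,0,-1]]' 45|grep -v rot; python3 -c "
from h import *
st();go(bw(0,0,.1505),-.9,half=0);go(bw(0,0,.1465),-.9,half=0)"
```

```text
time: 46.12
ee_pos: [0.5701, -0.2676, 0.1505]
wrist_force: [0.5, -0.1, -3.5]
gripper_width: 0.136
grip_force: 43.9
t 46.125 tcp [ 0.5701 -0.2676  0.1505] y [ 1.    -0.014 -0.002] z [-0.002  0.001 -1.   ] q [-25.1  26.7   2.   65.4  -0.   65.7] F [ 0.5 -0.1 -3.5] w 0.135546516468739 g 43.871015310287476
jog [-6.8, -22.4, 0.0] [-0.0023, -0.001, 0.0013]
jog [-6.8, -22.4, 4.0] [-0.0023, -0.001, 0.0013]
```

```bash
python3 -m jog '[[-1,-4,0,0,0,0,-1],[-3,-9,0,0,0,0,-1],[-5,-14,0,0,0,0,-1],[-6,-19,0,0,0,0,-1],[-7,-22,0,0,0,0,-1],[-7,-22,0,0,0,0,-1],[-7,-22,2,0,0,0,-1],[-7,-22,4,0,0,0,-1],[-7,-22,5,0,0,0,-1],[-7,-22,5,0,0,0,-1]]'|grep -v rot; python3 -m jog '[[0,0,-1,0,0,0,-1],[0,0,-1,0,0,0,0],[0,0,-1,0,0,0,0],[0,0,-1,0,0,0,0],[0,0,-30,0,0,0,0],[0,0,-90,0,0,0,0.2],[0,0,-140,0,0,0,0.2],[-40,-60,-140,0,0,0,0.2],[-40,-120,-140,0,0,0,0.2],[-40,-180,-140,0,0,0,0.2],[-40,-200,-140,0,0,0,0.2]]'|grep -v rot; python3 -c "
from h import *
bar()"
```

```text
time: 47.38
ee_pos: [0.5491, -0.2745, 0.1482]
wrist_force: [-2.9, 1.0, 6.3]
gripper_width: 0.139
grip_force: 45.1
time: 48.75
ee_pos: [0.345, -0.3111, 0.2868]
wrist_force: [0.6, -0.1, 0.0]
gripper_width: 0.597
grip_force: 0.0
top 127 bar [ 0.5488 -0.2744  0.167 ] plate yaw 0.0 bath xy [ 0.0012 -0.0004]
side 129 bar [ 0.5482 -0.2742  0.167 ] plate yaw -1.2 bath xy [ 0.0006 -0.0002]
```

The floor is recentred to within 1 mm. Now bottle A at (0.538, 0.282).

```bash
python3 -c "
from h import *
go((.538,.282,.2),-38,half=0)
for c in caps('top'): print(*c)
for c in caps('side'): print(*c)"
```

```text
jog [596.6, 182.1, 86.9] [-0.0001, 0.0003, 0.6463]
[190.8 209.3] 100 [0.5471 0.3627 0.124 ]
[218.1 209.2] 102 [0.5377 0.2845 0.124 ]
[143.7 212.8] 96 [0.5535 0.4999 0.124 ]
[217.2 237.1] 104 [0.4583 0.2921 0.124 ]
[188.9 237.8] 107 [0.4659 0.3721 0.124 ]
[414.5 245.9] 24 [ 0.3655 -0.2538  0.124 ]
[255.5 289.6] 115 [0.3027 0.1974 0.124 ]
[276.9 127.7] 16 [0.4604 0.3753 0.124 ]
[278.2 143.9] 39 [0.4561 0.2858 0.124 ]
```

```bash
python3 -m jog '[[60,15,0,0,0,0.06,0.2],[120,30,0,0,0,0.13,0.2],[180,50,0,0,0,0.2,0.2],[240,70,0,0,0,0.27,0.2],[300,90,0,0,0,0.34,0.2],[360,110,0,0,0,0.42,0.2],[420,130,0,0,0,0.5,0.2],[480,150,0,0,0,0.58,0.2],[540,170,20,0,0,0.646,0.2],[597,182,50,0,0,0.646,0.2],[597,182,87,0,0,0.646,0.2],[597,182,87,0,0,0.646,0.2],[597,182,87,0,0,0.646,0.2]]'|grep ee_pos; python3 -c "
from h import *
st();go((.538,.282,.09),-38,half=0)"
```

```text
ee_pos: [0.5393, 0.2831, 0.2004]
t 50.575 tcp [0.5393 0.2831 0.2004] y [ 0.79  -0.613  0.   ] z [ 0.001  0.    -1.   ] q [ 27.7  23.3   4.   70.6   0.  155.5] F [1.4 0.4 0.2] w 0.6002844703261025 g 0.0
jog [-1.7, -0.4, 110.4] [0.0002, -0.0006, 0.0034]
```

```bash
python3 -m jog '[[-2,0,50,0,0,0,0.2],[-2,0,85,0,0,0,0.2],[-2,0,110,0,0,0,0.2],[-2,0,110,0,0,0,0.2],[-2,0,110,0,0,0,-1],[-2,0,110,0,0,0,-1],[-2,0,110,0,0,0,-1],[-2,0,110,0,0,0,-1]]' 40|grep -v rot; python3 -m jog '[[0,0,0,0,0,-0.1,-1],[0,0,0,0,0,-0.25,-1],[0,0,0,0,0,-0.42,-1],[0,0,0,0,0,-0.59,-1],[0,0,0,0,0,-0.76,-1],[0,0,0,0,0,-0.93,-1],[0,0,0,0,0,-1.1,-1],[0,0,0,0,0,-1.27,-1],[0,0,0,0,0,-1.44,-1],[0,0,0,0,0,-1.61,-1],[0,0,0,0,0,-1.78,-1],[0,0,0,0,0,-1.95,-1],[0,0,0,0,0,-2.1,-1],[0,0,0,0,0,-2.2,-1],[0,0,0,0,0,-2.2,-1]]' |grep -v rot; python3 -c "
from h import *
st();print(state()['moment'])"
```

```text
time: 51.58
ee_pos: [0.5392, 0.2821, 0.0922]
wrist_force: [-1.1, -0.0, 6.4]
gripper_width: 0.412
grip_force: 40.3
time: 53.45
ee_pos: [0.54, 0.2835, 0.0918]
wrist_force: [1.7, 3.6, 4.9]
gripper_width: 0.416
grip_force: 40.2
t 53.45 tcp [0.54   0.2835 0.0918] y [0.032 0.999 0.005] z [ 0.005  0.005 -1.   ] q [27.6 26.5 -7.5 55.6  0.1 29.5] F [1.7 3.6 4.9] w 0.4164190479781808 g 40.19940197467804
[ 1.20940542 -0.38567651 -0.05764322]
```

Cap A has turned 2.2 rad, with the reaction at the friction level. Lifting it and carrying it to the bath.

```bash
python3 -m jog '[[0,0,-15,0,0,0,-1],[0,0,-40,0,0,0,-1],[0,0,-75,0,0,0,-1],[0,0,-115,0,0,0,-1],[0,0,-155,0,0,0,-1],[0,0,-195,0,0,0,-1],[0,0,-225,0,0,0,-1],[0,0,-238,0,0,0,-1],[0,0,-238,0,0,0,-1]]'|grep -v rot; python3 -c "
from h import *
go(bw(.05,-.038,.33),88,half=0);go(bw(.05,-.038,.172),88,half=0)"
```

```text
time: 54.58
ee_pos: [0.5373, 0.2803, 0.3279]
wrist_force: [0.2, -0.0, -2.1]
gripper_width: 0.412
grip_force: 40.7
jog [-78.9, -590.8, -1.3] [-0.0013, -0.0001, 0.0025]
jog [-78.9, -590.6, 156.7] [-0.0013, -0.0001, 0.0025]
```

```bash
python3 -m jog '[[-1,-6,0,0,0,0,-1],[-3,-20,0,0,0,0,-1],[-6,-42,0,0,0,0,-1],[-10,-72,0,0,0,0,-1],[-15,-108,0,0,0,0,-1],[-20,-148,0,0,0,0,-1],[-26,-192,0,0,0,0,-1],[-32,-238,0,0,0,0,-1],[-38,-284,0,0,0,0,-1],[-44,-330,0,0,0,0,-1],[-50,-376,0,0,0,0,-1],[-56,-420,0,0,0,0,-1],[-62,-462,0,0,0,0,-1],[-67,-500,0,0,0,0,-1],[-71,-532,0,0,0,0,-1],[-75,-558,0,0,0,0,-1],[-77,-577,0,0,0,0,-1],[-79,-588,0,0,0,0,-1],[-79,-591,0,0,0,0,-1],[-79,-591,0,0,0,0,-1]]'|grep -v rot; python3 -c "
from h import *
go(bw(.05,-.038,.172),88,half=0)"
```

```text
time: 57.08
ee_pos: [0.5979, -0.3119, 0.3274]
wrist_force: [0.4, 1.2, -2.1]
gripper_width: 0.412
grip_force: 40.7
jog [0.8, -1.0, 155.4] [0.0005, -0.0004, 0.0039]
```

```bash
python3 -m jog '[[0,0,12,0,0,0,-1],[0,0,35,0,0,0,-1],[0,0,65,0,0,0,-1],[1,-1,95,0,0,0,-1],[1,-1,120,0,0,0,-1],[1,-1,138,0,0,0,-1],[1,-1,149,0,0,0,-1],[1,-1,154,0,0,0,-1],[1,-1,156,0,0,0,-1],[1,-1,156,0,0,0,-1]]'|grep -v rot; python3 -m jog '[[0,0,1,0,0,0,-1],[0,0,2,0,0,0,-1],[0,0,3,0,0,0,-1],[0,0,3,0,0,0,-1]]'|grep -v rot
```

```text
time: 58.32
ee_pos: [0.5975, -0.3131, 0.172]
wrist_force: [-0.8, 0.1, -2.5]
gripper_width: 0.407
grip_force: 40.7
time: 58.82
ee_pos: [0.5973, -0.3132, 0.1687]
wrist_force: [-0.1, -0.4, -0.9]
gripper_width: 0.408
grip_force: 40.8
```

```bash
python3 -m jog '[[0,0,1,0,0,0,-1],[0,0,1,0,0,0,-1],[0,0,1,0,0,0,0.1],[0,0,1,0,0,0,0.1],[0,0,1,0,0,0,0.1],[0,0,-15,0,0,0,0.1],[0,0,-40,0,0,0,0.1],[0,0,-90,0,0,0,0.2],[0,0,-120,0,0,0,0.2],[0,0,-120,0,0,0,0.2]]'|grep -v rot; python3 -c "
from h import *
st();go((.459,.290,.2),-38,half=0)
for c in caps('top',.2): 
    if c[0][0]>340: print(*c)
for c in caps('side',.2):
    if c[0][1]>180: print(*c)"
```

```text
time: 60.08
ee_pos: [0.5985, -0.3137, 0.2915]
wrist_force: [0.1, -0.5, -0.4]
gripper_width: 0.602
grip_force: 0.0
t 60.075 tcp [ 0.5985 -0.3137  0.2915] y [ 0.031  1.    -0.002] z [ 0.005 -0.003 -1.   ] q [-27.7  30.3  28.9  88.3   0.  -25.9] F [ 0.1 -0.5 -0.4] w 0.602235140423948 g 0.0
jog [158.6, 599.3, 89.2] [0.0043, 0.0056, 2.203]
[429.2 156.7] 117 [ 0.5959 -0.3184  0.2   ]
[355.7 282.8] 25 [ 0.5904 -0.3314  0.2   ]
```

Bottle A stands upright in the bath. Next is bottle B at (0.459, 0.290).

```bash
python3 -m jog '[[10,50,0,0,0,0.15,0.2],[25,105,0,0,0,0.33,0.2],[40,160,0,0,0,0.5,0.2],[55,215,0,0,0,0.68,0.2],[70,270,0,0,0,0.85,0.2],[85,325,0,0,0,1.03,0.2],[100,380,0,0,0,1.2,0.2],[115,435,0,0,0,1.38,0.2],[130,490,0,0.002,0.003,1.55,0.2],[145,545,20,0.004,0.005,1.73,0.2],[155,585,50,0.004,0.005,1.9,0.2],[159,599,89,0.004,0.005,2.08,0.2],[159,599,89,0.004,0.005,2.203,0.2],[159,599,89,0.004,0.005,2.203,0.2],[159,599,89,0.004,0.005,2.203,0.2]]'|grep ee_pos; python3 -c "
from h import *
st();go((.459,.290,.09),-38,half=0)"
```

```text
ee_pos: [0.4566, 0.2903, 0.1991]
t 62.05 tcp [0.4566 0.2903 0.1991] y [ 0.789 -0.615 -0.005] z [-0.005  0.002 -1.   ] q [ 32.3  16.8  -6.1  67.3   0.3 160.2] F [-0.1 -0.3  0.3] w 0.5992699831421159 g 0.0
jog [1.4, 2.6, 109.1] [-0.0055, 0.0016, 0.0014]
```

```bash
python3 -m jog '[[1,2,50,0,0,0,0.2],[1,2,85,-0.005,0,0,0.2],[1,2,109,-0.005,0,0,0.2],[1,2,109,-0.005,0,0,0.2],[1,2,109,-0.005,0,0,-1],[1,2,109,-0.005,0,0,-1],[1,2,109,-0.005,0,0,-1],[1,2,109,-0.005,0,0,-1]]' 40|grep -v rot; python3 -m jog '[[0,0,0,0,0,-0.1,-1],[0,0,0,0,0,-0.25,-1],[0,0,0,0,0,-0.42,-1],[0,0,0,0,0,-0.59,-1],[0,0,0,0,0,-0.76,-1],[0,0,0,0,0,-0.93,-1],[0,0,0,0,0,-1.1,-1],[0,0,0,0,0,-1.27,-1],[0,0,0,0,0,-1.44,-1],[0,0,0,0,0,-1.61,-1],[0,0,0,0,0,-1.78,-1],[0,0,0,0,0,-1.95,-1],[0,0,0,0,0,-2.1,-1],[0,0,0,0,0,-2.2,-1],[0,0,0,0,0,-2.2,-1]]' |grep -v rot; python3 -c "
from h import *
st();print(state()['moment'])"; python3 -m jog '[[0,0,-15,0,0,0,-1],[0,0,-40,0,0,0,-1],[0,0,-75,0,0,0,-1],[0,0,-115,0,0,0,-1],[0,0,-155,0,0,0,-1],[0,0,-195,0,0,0,-1],[0,0,-225,0,0,0,-1],[0,0,-238,0,0,0,-1],[0,0,-238,0,0,0,-1]]'|grep -v rot; python3 -c "
from h import *
go(bw(-.05,-.038,.33),88,half=0)"
```

```text
time: 63.05
ee_pos: [0.4594, 0.2912, 0.0917]
wrist_force: [-0.3, 0.5, 5.2]
gripper_width: 0.413
grip_force: 40.7
time: 64.92
ee_pos: [0.4601, 0.2923, 0.0916]
wrist_force: [1.7, 3.6, 2.8]
gripper_width: 0.414
grip_force: 40.6
t 64.925 tcp [0.4601 0.2923 0.0916] y [0.035 0.999 0.003] z [ 0.002  0.003 -1.   ] q [ 32.4  20.8 -17.   52.    0.1  34.4] F [1.7 3.6 2.8] w 0.41425039204694336 g 40.55125057697296
[ 1.11435166 -0.36041402 -0.06060174]
time: 66.05
ee_pos: [0.4585, 0.2901, 0.3286]
wrist_force: [-0.3, -0.8, -3.2]
gripper_width: 0.41
grip_force: 40.7
jog [-59.3, -599.6, -0.5] [-0.0015, -0.0008, 0.0003]
```

```bash
python3 -m jog '[[-1,-6,0,0,0,0,-1],[-2,-20,0,0,0,0,-1],[-4,-42,0,0,0,0,-1],[-7,-72,0,0,0,0,-1],[-11,-108,0,0,0,0,-1],[-15,-148,0,0,0,0,-1],[-19,-192,0,0,0,0,-1],[-24,-238,0,0,0,0,-1],[-28,-284,0,0,0,0,-1],[-33,-330,0,0,0,0,-1],[-37,-376,0,0,0,0,-1],[-42,-422,0,0,0,0,-1],[-46,-466,0,0,0,0,-1],[-50,-506,0,0,0,0,-1],[-53,-540,0,0,0,0,-1],[-56,-567,0,0,0,0,-1],[-58,-586,0,0,0,0,-1],[-59,-597,0,0,0,0,-1],[-59,-600,0,0,0,0,-1],[-59,-600,0,0,0,0,-1]]'|grep -v rot; python3 -c "
from h import *
go(bw(-.05,-.038,.172),88,half=0)"
```

```text
time: 68.55
ee_pos: [0.4972, -0.3105, 0.3289]
wrist_force: [0.3, -0.0, -2.6]
gripper_width: 0.411
grip_force: 40.7
jog [-0.0, -0.7, 156.9] [-0.0002, -0.0009, 0.0014]
```

```bash
python3 -m jog '[[0,0,12,0,0,0,-1],[0,0,35,0,0,0,-1],[0,0,65,0,0,0,-1],[0,-1,95,0,0,0,-1],[0,-1,120,0,0,0,-1],[0,-1,138,0,0,0,-1],[0,-1,150,0,0,0,-1],[0,-1,156,0,0,0,-1],[0,-1,159,0,0,0,-1],[0,-1,160,0,0,0,-1]]'|grep -v rot; python3 -m jog '[[0,0,1,0,0,0,-1],[0,0,1,0,0,0,-1],[0,0,1,0,0,0,-1]]'|grep -v rot
```

```text
time: 69.8
ee_pos: [0.4974, -0.3123, 0.1692]
wrist_force: [-0.4, 0.7, -2.3]
gripper_width: 0.418
grip_force: 40.6
time: 70.18
ee_pos: [0.4972, -0.3123, 0.1681]
wrist_force: [0.2, -0.5, -2.1]
gripper_width: 0.413
grip_force: 40.6
```

```bash
python3 -m jog '[[0,0,1,0,0,0,-1],[0,0,1.5,0,0,0,-1],[0,0,1.5,0,0,0,-1]]'|grep -v rot; python3 -m jog '[[0,0,0.5,0,0,0,-1],[0,0,0.5,0,0,0,0.1],[0,0,0.5,0,0,0,0.1],[0,0,0.5,0,0,0,0.1],[0,0,-15,0,0,0,0.1],[0,0,-40,0,0,0,0.1],[0,0,-90,0,0,0,0.2],[0,0,-125,0,0,0,0.2],[0,0,-125,0,0,0,0.2]]'|grep -v rot; python3 -c "
from h import *
st();go((.548,.361,.2),-38,half=0)
for c in caps('top',.2): 
    if c[0][0]>340: print(*c)"
```

```text
time: 70.55
ee_pos: [0.4979, -0.3128, 0.1676]
wrist_force: [0.1, -0.3, 5.3]
gripper_width: 0.411
grip_force: 41.5
time: 71.68
ee_pos: [0.4989, -0.3132, 0.2959]
wrist_force: [0.5, -0.3, 0.1]
gripper_width: 0.602
grip_force: 0.0
t 71.675 tcp [ 0.4989 -0.3132  0.2959] y [ 0.034  0.999 -0.005] z [ 0.006 -0.005 -1.   ] q [-32.1  20.1  13.1  82.6  -0.1 -30.1] F [ 0.5 -0.3  0.1] w 0.6016435737929848 g 0.0
jog [-25.6, 675.9, 92.9] [0.004, 0.0085, 2.2]
[429.2 156.6] 115 [ 0.5962 -0.3184  0.2   ]
[435.5 191.6] 122 [ 0.4967 -0.316   0.2   ]
[414.2 245.9] 24 [ 0.3612 -0.2325  0.2   ]
```

Bottle B is in place. Next is bottle C at (0.548, 0.361).

```bash
python3 -m jog '[[0,50,0,0,0,0.15,0.2],[-2,107,0,0,0,0.33,0.2],[-4,165,0,0,0,0.5,0.2],[-6,222,0,0,0,0.68,0.2],[-9,280,0,0,0,0.85,0.2],[-11,338,0,0,0,1.03,0.2],[-14,396,0,0,0,1.2,0.2],[-17,454,0,0,0,1.38,0.2],[-20,512,0,0.002,0.005,1.55,0.2],[-22,570,20,0.004,0.008,1.73,0.2],[-24,628,50,0.004,0.008,1.9,0.2],[-26,676,80,0.004,0.008,2.08,0.2],[-26,676,93,0.004,0.008,2.2,0.2],[-26,676,93,0.004,0.008,2.2,0.2],[-26,676,93,0.004,0.008,2.2,0.2]]'|grep ee_pos; python3 -c "
from h import *
st();go((.548,.361,.09),-38,half=0)"
```

```text
ee_pos: [0.5461, 0.362, 0.1982]
t 73.6 tcp [0.5461 0.362  0.1982] y [ 0.789 -0.615 -0.007] z [-0.007  0.004 -1.   ] q [ 33.3  28.4  12.   73.8   0.4 161.3] F [-0.  -0.  -0.2] w 0.5996954278414506 g 0.0
jog [0.5, 3.0, 108.2] [-0.0075, 0.0012, 0.001]
```

```bash
python3 -m jog '[[0,2,50,0,0,0,0.2],[0,3,85,-0.007,0,0,0.2],[0,3,108,-0.007,0,0,0.2],[0,3,108,-0.007,0,0,0.2],[0,3,108,-0.007,0,0,-1],[0,3,108,-0.007,0,0,-1],[0,3,108,-0.007,0,0,-1],[0,3,108,-0.007,0,0,-1]]' 40|grep -v rot; python3 -m jog '[[0,0,0,0,0,-0.1,-1],[0,0,0,0,0,-0.25,-1],[0,0,0,0,0,-0.42,-1],[0,0,0,0,0,-0.59,-1],[0,0,0,0,0,-0.76,-1],[0,0,0,0,0,-0.93,-1],[0,0,0,0,0,-1.1,-1],[0,0,0,0,0,-1.27,-1],[0,0,0,0,0,-1.44,-1],[0,0,0,0,0,-1.61,-1],[0,0,0,0,0,-1.78,-1],[0,0,0,0,0,-1.95,-1],[0,0,0,0,0,-2.1,-1],[0,0,0,0,0,-2.2,-1],[0,0,0,0,0,-2.2,-1]]' |grep -v rot; python3 -c "
from h import *
st();print(state()['moment'])"; python3 -m jog '[[0,0,-15,0,0,0,-1],[0,0,-40,0,0,0,-1],[0,0,-75,0,0,0,-1],[0,0,-115,0,0,0,-1],[0,0,-155,0,0,0,-1],[0,0,-195,0,0,0,-1],[0,0,-225,0,0,0,-1],[0,0,-238,0,0,0,-1],[0,0,-238,0,0,0,-1]]'|grep -v rot; python3 -c "
from h import *
go(bw(.05,.038,.33),88,half=0)"
```

```text
time: 74.6
ee_pos: [0.5489, 0.362, 0.0918]
wrist_force: [-0.4, 0.6, 6.7]
gripper_width: 0.414
grip_force: 40.7
time: 76.47
ee_pos: [0.5494, 0.3634, 0.0915]
wrist_force: [1.9, 2.9, 4.3]
gripper_width: 0.416
grip_force: 40.6
t 76.475 tcp [0.5494 0.3634 0.0915] y [0.035 0.999 0.004] z [ 0.003  0.004 -1.   ] q [33.4 31.2  0.6 59.2  0.1 35.4] F [1.9 2.9 4.3] w 0.4156722236819827 g 40.577868819236755
[ 1.17609373 -0.35823573 -0.01558345]
time: 77.6
ee_pos: [0.5477, 0.3603, 0.3285]
wrist_force: [-0.3, 0.5, -3.1]
gripper_width: 0.409
grip_force: 40.7
jog [-71.5, -595.0, -0.4] [-0.0021, -0.0009, -0.0003]
```

```bash
python3 -m jog '[[-1,-6,0,0,0,0,-1],[-2,-20,0,0,0,0,-1],[-5,-42,0,0,0,0,-1],[-9,-72,0,0,0,0,-1],[-13,-108,0,0,0,0,-1],[-18,-148,0,0,0,0,-1],[-23,-192,0,0,0,0,-1],[-29,-238,0,0,0,0,-1],[-34,-284,0,0,0,0,-1],[-40,-330,0,0,0,0,-1],[-45,-376,0,0,0,0,-1],[-51,-422,0,0,0,0,-1],[-56,-465,0,0,0,0,-1],[-61,-504,0,0,0,0,-1],[-65,-538,0,0,0,0,-1],[-68,-564,0,0,0,0,-1],[-70,-582,0,0,0,0,-1],[-72,-592,0,0,0,0,-1],[-72,-595,0,0,0,0,-1],[-72,-595,0,0,0,0,-1]]'|grep -v rot; python3 -c "
from h import *
go(bw(.05,.038,.17),88,half=0)"
```

```text
time: 80.1
ee_pos: [0.5996, -0.2353, 0.3281]
wrist_force: [0.2, 0.2, -1.7]
gripper_width: 0.412
grip_force: 40.7
jog [1.2, -1.5, 158.1] [-0.0001, -0.0011, 0.0014]
```

```bash
python3 -m jog '[[0,0,12,0,0,0,-1],[0,0,35,0,0,0,-1],[0,0,65,0,0,0,-1],[1,-1,95,0,0,0,-1],[1,-1,120,0,0,0,-1],[1,-1,138,0,0,0,-1],[1,-1,150,0,0,0,-1],[1,-1,156,0,0,0,-1],[1,-1,158,0,0,0,-1],[1,-1,158,0,0,0,-1]]'|grep -v rot; python3 -m jog '[[0,0,1,0,0,0,-1],[0,0,2,0,0,0,-1],[0,0,2,0,0,0,-1]]'|grep -v rot
```

```text
time: 81.35
ee_pos: [0.5989, -0.2369, 0.1707]
wrist_force: [0.3, 0.1, -1.1]
gripper_width: 0.414
grip_force: 40.7
time: 81.72
ee_pos: [0.5986, -0.237, 0.1683]
wrist_force: [-0.2, -0.6, -1.0]
gripper_width: 0.416
grip_force: 40.7
```

```bash
python3 -m jog '[[0,0,0.5,0,0,0,-1],[0,0,1,0,0,0,-1],[0,0,1,0,0,0,-1]]'|grep -v rot; python3 -m jog '[[0,0,0.5,0,0,0,-1],[0,0,0.5,0,0,0,0.1],[0,0,0.5,0,0,0,0.1],[0,0,0.5,0,0,0,0.1],[0,0,-15,0,0,0,0.1],[0,0,-40,0,0,0,0.1],[0,0,-90,0,0,0,0.2],[0,0,-125,0,0,0,0.2],[0,0,-125,0,0,0,0.2]]'|grep -v rot; python3 -c "
from h import *
st();go((.467,.370,.2),-38,half=0)
for c in caps('top',.2): 
    if c[0][0]>340: print(*c)"
```

```text
time: 82.1
ee_pos: [0.5992, -0.2372, 0.1679]
wrist_force: [0.8, -0.3, 4.5]
gripper_width: 0.416
grip_force: 41.3
time: 83.22
ee_pos: [0.6004, -0.2375, 0.2969]
wrist_force: [-0.8, -0.4, -0.1]
gripper_width: 0.602
grip_force: 0.0
t 83.225 tcp [ 0.6004 -0.2375  0.2969] y [ 0.034  0.999 -0.003] z [ 0.007 -0.003 -1.   ] q [-21.6  26.6  23.4  86.5  -0.  -19.6] F [-0.8 -0.4 -0.1] w 0.6022291488562536 g 0.0
jog [154.7, 603.0, 94.0] [0.0057, 0.0074, 2.1999]
[401.4 158.9] 112 [ 0.599  -0.2407  0.2   ]
```

Bottle C is placed. Bottle D is at (0.467, 0.370).

```bash
python3 -m jog '[[10,50,0,0,0,0.15,0.2],[25,105,0,0,0,0.33,0.2],[40,160,0,0,0,0.5,0.2],[55,215,0,0,0,0.68,0.2],[70,270,0,0,0,0.85,0.2],[85,325,0,0,0,1.03,0.2],[100,380,0,0,0,1.2,0.2],[115,435,0,0,0,1.38,0.2],[130,490,0,0.002,0.004,1.55,0.2],[142,545,20,0.005,0.007,1.73,0.2],[152,585,50,0.005,0.007,1.9,0.2],[155,603,80,0.005,0.007,2.08,0.2],[155,603,94,0.005,0.007,2.2,0.2],[155,603,94,0.005,0.007,2.2,0.2],[155,603,94,0.005,0.007,2.2,0.2]]'|grep ee_pos; python3 -c "
from h import *
st();go((.467,.370,.09),-38,half=0)"
```

```text
ee_pos: [0.4641, 0.3708, 0.1982]
t 85.15 tcp [0.4641 0.3708 0.1982] y [ 0.789 -0.615 -0.007] z [-0.007  0.003 -1.   ] q [ 38.4  22.1   1.7  69.8   0.4 166.3] F [ 0.7 -0.1  0.2] w 0.6000850292921319 g 0.0
jog [1.4, 3.6, 108.1] [-0.0074, 0.0022, 0.0013]
```

```bash
python3 -m jog '[[1,3,50,0,0,0,0.2],[1,3,85,-0.007,0.002,0,0.2],[1,3,108,-0.007,0.002,0,0.2],[1,3,108,-0.007,0.002,0,0.2],[1,3,108,-0.007,0.002,0,-1],[1,3,108,-0.007,0.002,0,-1],[1,3,108,-0.007,0.002,0,-1],[1,3,108,-0.007,0.002,0,-1]]' 40|grep -v rot; python3 -m jog '[[0,0,0,0,0,-0.1,-1],[0,0,0,0,0,-0.25,-1],[0,0,0,0,0,-0.42,-1],[0,0,0,0,0,-0.59,-1],[0,0,0,0,0,-0.76,-1],[0,0,0,0,0,-0.93,-1],[0,0,0,0,0,-1.1,-1],[0,0,0,0,0,-1.27,-1],[0,0,0,0,0,-1.44,-1],[0,0,0,0,0,-1.61,-1],[0,0,0,0,0,-1.78,-1],[0,0,0,0,0,-1.95,-1],[0,0,0,0,0,-2.1,-1],[0,0,0,0,0,-2.2,-1],[0,0,0,0,0,-2.2,-1]]' |grep -v rot; python3 -c "
from h import *
st();print(state()['moment'])"; python3 -m jog '[[0,0,-15,0,0,0,-1],[0,0,-40,0,0,0,-1],[0,0,-75,0,0,0,-1],[0,0,-115,0,0,0,-1],[0,0,-155,0,0,0,-1],[0,0,-195,0,0,0,-1],[0,0,-225,0,0,0,-1],[0,0,-238,0,0,0,-1],[0,0,-238,0,0,0,-1]]'|grep -v rot; python3 -c "
from h import *
go(bw(-.05,.038,.33),88,half=0)"
```

```text
time: 86.15
ee_pos: [0.4673, 0.3713, 0.0915]
wrist_force: [-0.9, 0.8, 6.1]
gripper_width: 0.417
grip_force: 40.7
time: 88.02
ee_pos: [0.4681, 0.3726, 0.0914]
wrist_force: [2.3, 4.3, 3.7]
gripper_width: 0.415
grip_force: 40.5
t 88.025 tcp [0.4681 0.3726 0.0914] y [0.035 0.999 0.005] z [ 0.003  0.005 -1.   ] q [38.5 25.5 -9.3 54.9  0.1 40.5] F [2.3 4.3 3.7] w 0.4149251830574006 g 40.529115200042725
[ 1.2548303  -0.4221662  -0.01339303]
time: 89.15
ee_pos: [0.4661, 0.3693, 0.3286]
wrist_force: [-0.7, -0.6, -2.3]
gripper_width: 0.409
grip_force: 40.7
jog [-53.3, -603.0, -0.7] [-0.0011, -0.0001, -0.0002]
```

```bash
python3 -m jog '[[-1,-6,0,0,0,0,-1],[-2,-20,0,0,0,0,-1],[-4,-42,0,0,0,0,-1],[-6,-72,0,0,0,0,-1],[-10,-108,0,0,0,0,-1],[-13,-148,0,0,0,0,-1],[-17,-192,0,0,0,0,-1],[-21,-238,0,0,0,0,-1],[-25,-284,0,0,0,0,-1],[-29,-330,0,0,0,0,-1],[-33,-376,0,0,0,0,-1],[-37,-422,0,0,0,0,-1],[-41,-467,0,0,0,0,-1],[-45,-508,0,0,0,0,-1],[-48,-543,0,0,0,0,-1],[-50,-570,0,0,0,0,-1],[-52,-589,0,0,0,0,-1],[-53,-600,0,0,0,0,-1],[-53,-603,0,0,0,0,-1],[-53,-603,0,0,0,0,-1]]'|grep -v rot; python3 -c "
from h import *
go(bw(-.05,.038,.17),88,half=0)"
```

```text
time: 91.65
ee_pos: [0.4988, -0.2337, 0.3278]
wrist_force: [0.4, 0.1, -1.4]
gripper_width: 0.417
grip_force: 40.6
jog [0.4, -1.7, 157.8] [0.0006, -0.0005, 0.0014]
```

```bash
python3 -m jog '[[0,0,12,0,0,0,-1],[0,0,35,0,0,0,-1],[0,0,65,0,0,0,-1],[0,-2,95,0,0,0,-1],[0,-2,120,0,0,0,-1],[0,-2,138,0,0,0,-1],[0,-2,150,0,0,0,-1],[0,-2,156,0,0,0,-1],[0,-2,158,0,0,0,-1],[0,-2,158,0,0,0,-1]]'|grep -v rot; python3 -m jog '[[0,0,1,0,0,0,-1],[0,0,2,0,0,0,-1],[0,0,2,0,0,0,-1]]'|grep -v rot; python3 -m jog '[[0,0,0.5,0,0,0,-1],[0,0,1,0,0,0,-1],[0,0,1,0,0,0,-1]]'|grep -v rot
```

```text
time: 92.9
ee_pos: [0.4991, -0.2363, 0.1702]
wrist_force: [0.7, -0.2, -0.0]
gripper_width: 0.412
grip_force: 40.6
time: 93.28
ee_pos: [0.4989, -0.2363, 0.1679]
wrist_force: [-0.1, 0.6, -1.3]
gripper_width: 0.41
grip_force: 40.7
time: 93.65
ee_pos: [0.4996, -0.2365, 0.1676]
wrist_force: [0.1, -0.7, 4.1]
gripper_width: 0.413
grip_force: 41.3
```

```bash
python3 -m jog '[[0,0,0,0,0,0,-1],[0,0,0,0,0,0,0.1],[0,0,0,0,0,0,0.1],[0,0,0,0,0,0,0.1],[0,0,-15,0,0,0,0.1],[0,0,-40,0,0,0,0.1],[0,0,-90,0,0,0,0.1],[-30,0,-130,0,0,0,0.1],[-90,0,-130,0,0,0,0.1],[-150,0,-130,0,0,0,0.1],[-180,0,-130,0,0,0,0.1],[-180,0,-130,0,0,0,0.1]]'|grep -v rot
cat >> h.py <<'E'
def marks(im,n,z):
    g=im.astype(int);m=((g[:,:,0]>130)&(g[:,:,1]<80)&(g[:,:,2]<90)).astype(np.uint8);k,l,s,c=cv2.connectedComponentsWithStats(m)
    for i in range(1,k):
        if s[i,4]<60: continue
        h=cv2.convexHull(np.argwhere(l==i)[:,::-1]);f=np.zeros(m.shape,np.uint8);cv2.fillConvexPoly(f,h,1);f=cv2.erode(f,np.ones((3,3)))
        w=np.where(f>0,np.clip(g[:,:,1]-50,0,None),0).astype(float);yy,xx=np.mgrid[:m.shape[0],:m.shape[1]]
        if w.sum()<50: print(c[i],'no mark');continue
        (cx,cy),r=cv2.minEnclosingCircle(h.astype(np.float32));p=np.array([(w*xx).sum(),(w*yy).sum()])/w.sum()
        a,b=at(n,(cx,cy),z),at(n,p,z);d=b-a;print(n,np.round((cx,cy),1),'centre',a[:2].round(3),'mark dir deg',np.degrees(np.arctan2(d[1],d[0])).round(0),'len mm',(np.hypot(*d[:2])*1e3).round(1))
E
python3 -c "
from h import *
print('before');marks(cv2.imread('pics/top0.png')[:,:,::-1],'top',.124)
t=imaging.capture('top');print('after');marks(t,'top',.2)
marks(imaging.capture('side'),'side',.2);cv2.imwrite('pics/end_t.png',t[:,:,::-1])
print(proj('top',[bw(x,y,.2) for x in(.05,-.05) for y in(.038,-.038)]).round(1).tolist());bar()"
```

```text
time: 95.15
ee_pos: [0.6805, -0.242, 0.2949]
wrist_force: [-0.1, -0.0, -0.0]
gripper_width: 0.552
grip_force: 0.0
before
top [190.4 208.6] centre [0.549 0.364] mark dir deg -2.0 len mm 5.3
top [218. 209.] centre [0.538 0.285] mark dir deg 6.0 len mm 5.3
top [143.5 213. ] centre [0.553 0.501] mark dir deg 175.0 len mm 7.1
top [217.3 236.7] centre [0.459 0.292] mark dir deg 6.0 len mm 5.1
top [188.7 237.4] centre [0.467 0.372] mark dir deg 4.0 len mm 6.9
top [254.9 290.1] centre [0.301 0.199] mark dir deg 165.0 len mm 7.1
after
top [143.7 213.1] centre [0.534 0.465] mark dir deg 171.0 len mm 6.1
top [255.3 290.1] centre [0.302 0.185] mark dir deg 160.0 len mm 3.0
side [349.9 252.5] centre [ 0.595 -0.244] mark dir deg 165.0 len mm 8.7
side [312.5 258.5] centre [ 0.496 -0.244] mark dir deg 97.0 len mm 10.8
side [355.9 277.9] centre [ 0.594 -0.318] mark dir deg 132.0 len mm 6.8
side [316.2 284.8] centre [ 0.493 -0.32 ] mark dir deg 105.0 len mm 9.5
[[400.1, 159.3], [427.2, 156.6], [406.0, 194.7], [433.7, 191.7]]
side 136 bar [ 0.5482 -0.2749  0.167 ] plate yaw -1.2 bath xy [ 0.0006 -0.0009]
```

The bar is centred and all four caps are in the bath with their marks turned. Now I move to the switch, then re-check the caps from the top camera once it has a clear view.

```bash
python3 -c "
from h import *
go((.548,-.137,.26),89.1,half=0)"
```

```text
jog [133.2, 100.9, 37.9] [-0.0001, 0.0002, -0.0189]
```

```bash
python3 -m jog '[[45,34,0,0,0,0,0],[90,68,0,0,0,0,0],[133,101,20,0,0,-0.019,0],[133,101,38,0,0,-0.019,0],[133,101,38,0,0,-0.019,0],[133,101,38,0,0,-0.019,0]]'|grep ee_; python3 -c "
from h import *
t=imaging.capture('top');marks(t,'top',.2);bar()
st();go((.548,-.137,.178),89.1,half=0)
s=imaging.capture('side');e=proj('side',[.549,-.138,.2])[0].astype(int);print(e,s[e[1]-12:e[1]+14:2,e[0]-20:e[0]+21:2].max(2))"
```

```text
ee_pos: [0.5496, -0.1374, 0.2604]
top [143.7 213.1] centre [0.534 0.465] mark dir deg 171.0 len mm 6.1
top [255.2 290.2] centre [0.301 0.186] mark dir deg 160.0 len mm 3.1
side 127 bar [ 0.5482 -0.2738  0.167 ] plate yaw -1.3 bath xy [0.0006 0.0002]
t 96.25 tcp [ 0.5502 -0.1375  0.2598] y [ 0.016  1.    -0.   ] z [ 0.002 -0.    -1.   ] q [-14.   18.2   5.   76.7   0.  -13.1] F [-0.1  0.6 -0.5] w 0.5018046217006151 g 0.0
jog [2.4, 0.5, 81.8] [-0.0003, 0.0018, -0.0]
[325 222] [[229 228 227 227 226 227 227 225 226 151  44  13   7 114 226 224 218 222
  221 220 219]
 [230 229 226 226 227 224 227 224 224 218 162 164 242 232 225 225 219 222
  223 221 222]
 [229 229 226 226 226 225 226 224 226 225 226 227 229 227 224 225 222 219
  222 222 221]
 [229 229 227 226 227 224 226 227 223 223 224 226 228 226 225 225 226 219
  225 225 221]
 [197 211 228 226 227 224 225 226 223 223 224 226 227 228 225 226 227 221
  222 225 225]
 [196 216 228 226 224 225 224 230 223 223 225 226 227 231 228 224 226 222
  222 172 161]
 [198 211 226 225 225 228 226  49  55 101  22  23  28  27 101 118  64  25
   24  23  33]
 [200 210 229 225 177 159 186   9  36  37  40  36  30  23 132  52  29  32
   32  33  33]
 [ 53  31  13   2   6 109 235   0  10  11   6  14  10   6 161 217  22  34
   33  40  50]
 [  9  11  12  11   8 103 100   2   9  10  11   9   8   8 163 236 115  30
   31 197 255]
 [  8  10   6  10  19 107  95   4   9  10  13   9  12  11 168 234 198  31
   33  50  85]
 [ 12   5 119   6  17 109 106  21  24  38  38  35  36  31 179 233 200  28
   34  35  34]
 [ 11  11 100  31   8  98 120 113  14  30  37  33  30  91 239 238  91  33
   32  34  34]]
```

```bash
python3 -m jog '[[0,60,0,0,0,0,0],[60,120,0,0,0,0,0],[120,180,0,0,0,0,0],[180,240,0,0,0,0,0],[200,300,0,0,0,0,0],[200,300,0,0,0,0,0],[200,300,0,0,0,0,0]]'|grep ee_; python3 -c "
from h import *
t=imaging.capture('top');marks(t,'top',.2);marks(imaging.capture('side'),'side',.2);bar();cv2.imwrite('pics/fin_t.png',t[:,:,::-1])
b=cv2.imread('pics/top0.png').astype(int);d=np.abs(t[:,:,::-1].astype(int)-b).max(2)
for n,(x0,y0,x1,y1) in dict(cleaner=(244,125,264,160),tub=(288,110,314,145),beaker=(215,147,245,182),knife=(452,180,495,220),cyl=(462,235,500,260),reagent=(147,285,188,312)).items(): print(n,(d[y0:y1,x0:x1]>40).mean().round(3))
go((.5485,-.1375,.24),89.1,half=0)"
```

```text
ee_pos: [0.3522, 0.1692, 0.2595]
top [429. 157.] centre [ 0.595 -0.318] mark dir deg 130.0 len mm 6.0
top [401.2 159.2] centre [ 0.598 -0.24 ] mark dir deg 128.0 len mm 6.0
top [434.9 192.5] centre [ 0.495 -0.314] mark dir deg 121.0 len mm 4.7
top [407.3 194.3] centre [ 0.499 -0.239] mark dir deg 129.0 len mm 6.3
top [143.6 213.3] centre [0.534 0.465] mark dir deg 173.0 len mm 5.9
side [350.1 252.4] centre [ 0.596 -0.244] mark dir deg 109.0 len mm 5.2
side [312.9 257.5] centre [ 0.498 -0.242] mark dir deg 122.0 len mm 5.5
side [356. 279.] centre [ 0.594 -0.321] mark dir deg 111.0 len mm 5.5
side [316.6 283.5] centre [ 0.495 -0.316] mark dir deg 128.0 len mm 4.4
top 162 bar [ 0.5495 -0.2724  0.167 ] plate yaw 4.5 bath xy [0.0019 0.0016]
side 142 bar [ 0.5482 -0.2752  0.167 ] plate yaw -1.3 bath xy [ 0.0006 -0.0012]
cleaner 0.0
tub 0.0
beaker 0.0
knife 0.0
cyl 0.0
reagent 0.439
jog [-198.8, -299.8, 19.1] [-0.0001, 0.0003, -0.0008]
```

Top view: all four marks turned from about 4° to about 125–130°, caps upright at the planned spots, floor centred. Now the switch.

```bash
python3 -m jog '[[-60,-60,0,0,0,0,0],[-110,-120,0,0,0,0,0],[-150,-180,0,0,0,0,0],[-180,-240,0,0,0,0,0],[-199,-300,0,0,0,0,0],[-199,-300,19,0,0,0,0],[-199,-300,19,0,0,0,0],[-199,-300,19,0,0,0,0]]'|grep ee_; python3 -c "
from h import *
st();go((.5485,-.1375,.178),89.1,half=0)"
```

```text
ee_pos: [0.5475, -0.1385, 0.2393]
t 98.375 tcp [ 0.5475 -0.1385  0.2393] y [0.018 1.    0.001] z [-0.002  0.001 -1.   ] q [-14.2  18.3   2.1  73.9   0.  -13.1] F [-0.2 -0.1 -0.2] w 0.5010152391970552 g 0.0
jog [-1.1, 0.9, 61.3] [0.0009, -0.0018, -0.0028]
```

```bash
python3 -m jog '[[-1,1,30,0,0,0,0],[-1,1,50,0,0,0,0],[-1,1,61,0,0,0,0],[-1,1,61,0,0,0,0],[-1,1,61,0,0,0,-1],[-1,1,61,0,0,0,-1],[-1,1,61,0,0,0,-1],[-1,1,61,0,0,0,-1],[-1,1,61,0,0,0,-1]]' 30|grep -v rot; python3 -m jog '[[0,0,0,0,0,0.08,-1],[0,0,0,0,0,0.2,-1],[0,0,0,0,0,0.35,-1],[0,0,0,0,0,0.5,-1],[0,0,0,0,0,0.65,-1],[0,0,0,0,0,0.8,-1],[0,0,0,0,0,0.95,-1],[0,0,0,0,0,1.1,-1],[0,0,0,0,0,1.25,-1],[0,0,0,0,0,1.4,-1],[0,0,0,0,0,1.5,-1],[0,0,0,0,0,1.56,-1],[0,0,0,0,0,1.6,-1],[0,0,0,0,0,1.62,-1],[0,0,0,0,0,1.62,-1]]'; python3 -c "
from h import *
st();print(state()['moment'])"
```

```text
time: 99.5
ee_pos: [0.5492, -0.1358, 0.1788]
wrist_force: [-0.0, -0.5, 0.3]
gripper_width: 0.0
grip_force: 0.0
time: 101.38
ee_pos: [0.5491, -0.1358, 0.1787]
tool_rot: [[0.064, 0.998, -0.0], [0.998, -0.064, 0.0], [0.0, -0.0, -1.0]]
wrist_force: [-1.1, 0.1, -0.2]
gripper_width: -0.002
grip_force: 0.0
t 101.375 tcp [ 0.5491 -0.1358  0.1787] y [ 0.998 -0.064 -0.   ] z [-0.  0. -1.] q [-13.9  19.6  -5.1  65.4   0.   79.8] F [-1.1  0.1 -0.2] w -0.0021257939047504308 g 0.0
[ 0.04597659 -0.04006965 -0.00922762]
```

The fingers closed on nothing. I'll back off and look at the switch numerically.

```bash
python3 -m jog '[[0,0,0,0,0,0,0],[0,0,0,0,0,0,0],[0,0,-40,0,0,0,0],[0,0,-80,0,0,0,0],[0,-60,-90,0,0,0,0],[0,-120,-90,0,0,0,0],[60,-180,-90,0,0,0,0],[120,-200,-90,0,0,0,0],[180,-200,-90,0,0,0,0],[240,-200,-90,0,0,0,0],[240,-200,-90,0,0,0,0]]'|grep ee_; python3 -c "
from h import *
np.set_printoptions(linewidth=220)
for n in('top','side'):
    t=imaging.capture(n);cv2.imwrite('pics/sw_%s.png'%n,t[:,:,::-1]);e=proj(n,[.549,-.138,.2])[0].round().astype(int);print(n,e)
    for nm,im in(('old',cv2.imread('pics/%s0.png'%n)),('new',t)):
        g=im[e[1]-14:e[1]+15,e[0]-16:e[0]+17].max(2)
        print(nm);print('\n'.join(''.join('#' if v<45 else '+' if v<90 else '-' if v<150 else '.' for v in r) for r in g))"
```

```text
ee_pos: [0.3648, 0.1195, 0.2691]
top [367 181]
old
+-+++++++++++++#+#+#+-----------+
+--++#++#+#+++++++##+-----------+
+--++++++++###+++#+#++----------+
+--+++++++++#+#+#++##++----------
+--+#++++###+++++#+##+++---------
+--++++#++++---+++++#+-+---------
+--++++++-..-++++---++-+---------
++-++++-....-++##+-.-+-----------
#+-+++-....--+++#+-..------------
#+--+-....-++#++#+-...-----------
#+---....-++##++#++--..----------
#+---..--++####+###+--..---------
#+--...-+++###++####+-...--------
#+-...--+++####++###++-..--------
#+-...-++++###++++###+-..--------
#+-...-+++++###+-+###+-..--------
#+-...-+++#+###+-+###+-..--------
#+-...-+++++###+--###+-..--------
#+-...-+++++###+--+##+-..--------
#+-....-++++###+-+###+-..--------
##--...-++++########++-..--------
##+-....-+#+########--...--------
##+--...-++########+-...---------
###+--....-++####++-....---------
###+--.......-+++---...-+-+------
###+---.......------..-++--------
###+--+--......-------+++--------
#+#+--+++--.......--++##+--------
###+--++++++-----++++++++--------
new
+-+++++++++++++++++++----.---..--
+--+++++++++++++++#++----
[... 2221 characters left out ...]
....................
.................................
.................................
.................................
............---+++++###+......-..
.........-++++-+########----+####
.........--....-+########+#######
.....--...##############-.+######
....-+-...##############...######
+#####-...##############...-#####
#####+....##############....#####
#####.....##############....-####
#####....-##############-....####
#####...-+##############-....####
++###..---##############-....####
..###..---##############.....####
..###...--+############-.....####
..+##-....-+##########+.....+####
..-###.....--#######+-......#####
######-......-------.......+#####
#######+..................-##+++-
```

```bash
python3 -c "
from h import *
def tri(a,b):
    A=[];B=[]
    for n,p in(('top',a),('side',b)):
        o,d=ray(n,p);d=d/np.linalg.norm(d);M=np.eye(3)-np.outer(d,d);A.append(M);B.append(M@o)
    x=np.linalg.solve(sum(A),sum(B));return x.round(4),[(proj(n,x)-p).round(1).tolist() for n,p in(('top',a),('side',b))]
print(tri((366.5,182),(326,222.5)),tri((367,183.),(325.5,223)))
print('top ends at z .2', [at('top',p,.201).round(4) for p in((366.5,175),(367.5,190))],'side ends',[at('side',p,.201).round(4) for p in((319,224),(333,223))])
st()"
```

```text
(array([ 0.5495, -0.1359,  0.1958]), [[[-0.2, -0.9]], [[-0.8, 0.3]]]) (array([ 0.5474, -0.1369,  0.195 ]), [[[-0.3, -1.1]], [[-1.0, 0.4]]])
top ends at z .2 [array([ 0.565 , -0.1382,  0.201 ]), array([ 0.5235, -0.1345,  0.201 ])] side ends [array([ 0.5314, -0.1404,  0.201 ]), array([ 0.5701, -0.1439,  0.201 ])]
t 102.85 tcp [0.365  0.1175 0.2689] y [ 0.998 -0.061 -0.   ] z [-0. -0. -1.] q [ 17.9  -0.4 -16.4  74.    0.  111.3] F [ 0.4  0.1 -0.8] w 0.49826247828074316 g 0.0
```

```bash
python3 -c "
from h import *
go((.549,-.137,.27),89.1,half=0)"
```

```text
jog [-242.9, 199.2, -1.2] [-0.0003, -0.0002, -1.6158]
```

```bash
python3 -m jog '[[-40,30,0,0,0,-0.17,0],[-90,70,0,0,0,-0.34,0],[-140,110,0,0,0,-0.51,0],[-190,150,0,0,0,-0.68,0],[-230,190,0,0,0,-0.85,0],[-243,199,0,0,0,-1.02,0],[-243,199,0,0,0,-1.19,0],[-243,199,0,0,0,-1.36,0],[-243,199,0,0,0,-1.53,0],[-243,199,0,0,0,-1.616,0],[-243,199,0,0,0,-1.616,0],[-243,199,0,0,0,-1.616,0]]'|grep ee_; python3 -c "
from h import *
st();go((.549,-.137,.175),89.1,half=0)"
```

```text
ee_pos: [0.5474, -0.1401, 0.2687]
t 104.35 tcp [ 0.5474 -0.1401  0.2687] y [0.022 1.    0.   ] z [-0.001  0.    -1.   ] q [-14.3  18.    6.   78.1  -0.  -13.1] F [ 0.2  0.3 -0.6] w 0.4999504197716505 g 0.0
jog [-1.6, 3.1, 93.7] [0.0, -0.0008, -0.0065]
```

```bash
python3 -m jog '[[-2,3,40,0,0,-0.006,0],[-2,3,70,0,0,-0.006,0],[-2,3,88,0,0,-0.006,0],[-2,3,93,0,0,-0.006,0],[-2,3,93,0,0,-0.006,0]]'|grep -v rot; python3 -m jog '[[0,0,0,0,0,0,-0.5],[0,0,0,0,0,0,-0.5],[0,0,0,0,0,0,-0.5]]' 20|grep -v rot; python3 -m jog '[[0,0,0,0,0,0,-0.7],[0,0,0,0,0,0,-0.7]]'|grep -v rot; python3 -m jog '[[0,0,0,0,0,0,-0.8],[0,0,0,0,0,0,-0.8]]'|grep -v rot
```

```text
time: 104.98
ee_pos: [0.55, -0.136, 0.176]
wrist_force: [0.5, -0.5, -0.9]
gripper_width: 0.502
grip_force: 0.0
time: 105.35
ee_pos: [0.5503, -0.1358, 0.1763]
wrist_force: [-0.1, 0.1, 0.4]
gripper_width: 0.251
grip_force: 0.0
time: 105.6
ee_pos: [0.55, -0.1358, 0.1758]
wrist_force: [-0.4, 0.5, -0.4]
gripper_width: 0.148
grip_force: 0.0
time: 105.85
ee_pos: [0.55, -0.1358, 0.1757]
wrist_force: [0.6, 0.8, 0.4]
gripper_width: 0.098
grip_force: 0.0
```

```bash
python3 -c "
from h import *
for n in('side',):
    t=imaging.capture(n);e=np.array([325,215])
    g=t[e[1]-28:e[1]+22,e[0]-34:e[0]+35].max(2)
    print('\n'.join(''.join('#' if v<30 else '*' if v<50 else '+' if v<90 else '-' if v<150 else '.' for v in r) for r in g))
p=np.array([.55,-.1358,.1757]);print([ (proj('side',p+[0,0,d])-[291,187]).round(1).tolist() for d in(0,.02,.054)])"
```

```text
....................*####*+++***#*###****+++*#**#*......-------------
....................*######*+++++++*+++++++*#**##+......-------------
....................-########+++++-+-+++**##**###+.......----------..
....................+###########***+**####**#####+...........---.....
....................+############################+...................
....................+############################-...................
....................-############################-...................
.....................############################....................
.....................###########################*....................
.....................-##########################-....................
......................-########################+.....................
.......................*######################*......................
........................*####################*-......................
.........................+##################+........................
..........................-################+.........................
...........................-###############.......
[... 1748 characters left out ...]
***#-..-***#-........
....-..-*###**#**######+---+##############....-#****....***#-..-.....
.....-.-+#******#######+---+##############.....##**+....****+-.......
.....-..+#****#########+---+##############.....#****+--******-.......
.....-..-#########**###+---+##############.....#************#-.......
.....-..-########*--###+---+#########****+.....##************+-.-....
.....-..-########*--###+----*########****-.....#************#+-......
.....---+#########--*##+-----*#######**#-.....-#************#*-......
.....--++*########--+###+-----+#####*#+-......**********###**+-......
.....-+++*##############+-------+**+--.......+#**#****++++---........
[[[34.3, 39.9]], [[34.3, 35.8]], [[34.4, 28.5]]]
```

```bash
for i in 1 2 3 4; do python3 -m jog '[[0,0,1.5,0,0,0,-0.8],[0,0,1.5,0,0,0,-0.8]]'|grep -E 'ee_|wrist'; done; python3 -m jog '[[0,-6,-6,0,0,0,-0.8],[0,-12,-6,0,0,0,-0.8],[0,-12,-6,0,0,0,-0.8]]'|grep -E 'ee_|wrist|grip'
```

```text
ee_pos: [0.5502, -0.1358, 0.1744]
wrist_force: [0.3, -0.2, 1.7]
ee_pos: [0.5503, -0.1359, 0.1743]
wrist_force: [-2.9, 0.6, 8.1]
ee_pos: [0.5504, -0.1359, 0.1742]
wrist_force: [-3.8, 0.4, 15.5]
ee_pos: [0.5505, -0.1359, 0.1741]
wrist_force: [-6.4, 1.3, 22.9]
ee_pos: [0.5496, -0.1482, 0.175]
wrist_force: [0.4, -0.4, -0.5]
gripper_width: 0.101
grip_force: 0.0
```

The shut fingertips met the bar's top at TCP z = 0.174 (the bar top is at 0.201). The real tips therefore sit about 26 mm above the reported TCP, which also explains the earlier weak grips. I'll regrip lower with force checks.

```bash
python3 -m jog '[[0,12,-25,0,0,0,-0.8],[0,12,-25,0,0,0,0],[0,12,-25,0,0,0,0],[0,12,-25,0,0,0,0]]'|grep -E 'ee_|wrist|width'; python3 -m jog '[[0,0,12,0,0,0,0],[0,0,22,0,0,0,0],[0,0,26,0,0,0,0],[0,0,30,0,0,0,0]]'|grep -E 'ee_|wrist'; for i in 1 2; do python3 -m jog '[[0,0,3,0,0,0,0],[0,0,6,0,0,0,0],[0,0,6,0,0,0,0]]'|grep -E 'ee_|wrist';done
```

```text
ee_pos: [0.5494, -0.1359, 0.1996]
wrist_force: [0.4, 0.9, 0.9]
gripper_width: 0.499
ee_pos: [0.5499, -0.1358, 0.1703]
wrist_force: [-0.2, -0.6, -0.0]
ee_pos: [0.5499, -0.1357, 0.1646]
wrist_force: [-0.5, 0.4, -0.3]
ee_pos: [0.5497, -0.1357, 0.1584]
wrist_force: [0.3, 0.1, -0.1]
```

Free down to 0.158, so I'll close here.

```bash
python3 -m jog '[[0,0,2,0,0,0,0],[0,0,2,0,0,0,-1],[0,0,2,0,0,0,-1],[0,0,2,0,0,0,-1],[0,0,2,0,0,0,-1],[0,0,2,0,0,0,-1]]' 30|grep -v rot
```

```text
time: 109.78
ee_pos: [0.5502, -0.1361, 0.1569]
wrist_force: [0.2, -1.5, 0.2]
gripper_width: 0.155
grip_force: 34.6
```

```bash
python3 -m jog '[[0,0,0,0,0,0.08,-1],[0,0,0,0,0,0.2,-1],[0,0,0,0,0,0.35,-1],[0,0,0,0,0,0.5,-1],[0,0,0,0,0,0.65,-1],[0,0,0,0,0,0.8,-1],[0,0,0,0,0,0.95,-1],[0,0,0,0,0,1.1,-1],[0,0,0,0,0,1.25,-1],[0,0,0,0,0,1.4,-1],[0,0,0,0,0,1.5,-1],[0,0,0,0,0,1.56,-1],[0,0,0,0,0,1.6,-1],[0,0,0,0,0,1.63,-1],[0,0,0,0,0,1.63,-1]]'; python3 -c "
from h import *
print(state()['moment'])"
```

```text
time: 111.65
ee_pos: [0.5506, -0.1355, 0.1569]
tool_rot: [[0.07, 0.998, 0.001], [0.998, -0.07, 0.0], [0.0, 0.001, -1.0]]
wrist_force: [0.9, -0.5, -0.0]
gripper_width: 0.155
grip_force: 48.5
[-0.15952924 -0.36201271  1.23310585]
```

The stop is reached: the wrist feels 1.2 N m and the bar has turned past 90° with the tool. Easing off, releasing, retreating and checking.

```bash
python3 -m jog '[[0,0,0,0,0,-0.04,-1],[0,0,0,0,0,-0.04,0],[0,0,0,0,0,-0.04,0],[0,0,0,0,0,-0.04,0],[0,0,-20,0,0,-0.04,0],[0,0,-60,0,0,-0.04,0],[0,0,-110,0,0,0,0],[50,-50,-110,0,0,0,0],[100,-110,-110,0,0,0,0],[150,-160,-110,0,0,0,0],[200,-180,-110,0,0,0,0],[250,-190,-110,0,0,0,0],[250,-190,-110,0,0,0,0]]'|grep -v rot; python3 -c "
from h import *
for n in('top','side'):
    t=imaging.capture(n);marks(t,n,.2);cv2.imwrite('pics/z_%s.png'%n,t[:,:,::-1]);e=proj(n,[.549,-.138,.2])[0].round().astype(int)
    if n=='top':
        g=t[e[1]-14:e[1]+15,e[0]-16:e[0]+17].max(2)
        print('\n'.join(''.join('#' if v<45 else '+' if v<90 else '-' if v<150 else '.' for v in r) for r in g))
bar()
b=cv2.imread('pics/side0.png').astype(int);d=np.abs(cv2.imread('pics/z_side.png').astype(int)-b).max(2);print('reagent side diff',(d[113:147,228:247]>40).mean(),'tub',(d[178:215,372:395]>40).mean(),'purple',(d[165:195,230:248]>40).mean())"
```

```text
time: 113.28
ee_pos: [0.3773, 0.1301, 0.2672]
wrist_force: [-0.2, -0.8, 0.5]
gripper_width: 0.501
grip_force: 0.0
top [429. 157.] centre [ 0.595 -0.318] mark dir deg 130.0 len mm 6.0
top [401.2 159.2] centre [ 0.598 -0.24 ] mark dir deg 128.0 len mm 6.1
top [435. 192.] centre [ 0.496 -0.315] mark dir deg 129.0 len mm 5.8
top [407.4 194.4] centre [ 0.499 -0.239] mark dir deg 128.0 len mm 6.3
top [143.6 213.3] centre [0.534 0.465] mark dir deg 173.0 len mm 6.0
+-+++++++++++++++++++----.---..--
+--++++++++++++++++++----......--
+--+++++++++++++++++++---.......-
+--+++++++++++++++++++---...-....
+--+++++++#+++++++#+++---..---...
+--++++++++------+++++-+-........
+--+++++--........--++---....--..
+--+++--............-+----..-....
++-+++-.......--......----..-....
#+----....---++++--....-------...
++---....-+++####++-------...---.
#+--....-+##########+++----.----.
#+-....-++++++++######+-...-.-.-.
#+-....-++-----+++++#+#+----.--..
#+-...-+#+++++++++#####-.----.---
#+-...-+##++##########+-.--------
#+-...-+##############-..--.--..-
#+-...-+##############+-.--.-----
#+-...-+##############+-..--.----
#+-....-+############+--..---.---
##-....-+#########+#++--.--------
##+-....-+#+++++++++-....--------
##+--...--++++++++#+-...-------.-
###+-.....-+++###+--....--------.
+#++--.......-----.....--------.-
##++---...............-++----.---
###+--+-.............-+++---.----
###+--+++-.........-+++++------..
###+--++++++-----++++++++-----.--
side [350.1 252.4] centre [ 0.596 -0.244] mark dir deg 108.0 len mm 5.1
side [312.9 257.5] centre [ 0.498 -0.242] mark dir deg 122.0 len mm 5.4
side [356. 279.] centre [ 0.594 -0.321] mark dir deg 110.0 len mm 5.4
side [316.6 283.5] centre [ 0.495 -0.316] mark dir deg 127.0 len mm 4.3
top 158 bar [ 0.55   -0.2724  0.167 ] plate yaw 3.8 bath xy [0.0024 0.0016]
side 142 bar [ 0.5483 -0.2748  0.167 ] plate yaw -1.4 bath xy [ 0.0007 -0.0008]
reagent side diff 0.24613003095975233 tub 0.0 purple 0.0
```

The switch bar now lies across (on). One quick check that the reagent jar wasn't touched: its lid position before versus now.

```bash
python3 -c "
import cv2,numpy as np
for a in('pics/side0.png','pics/m_s.png','pics/z_side.png'):
    g=cv2.imread(a)[108:150,222:255];r=g.astype(int);m=(r.max(2)<70);p=np.argwhere(m[:16]);lab=np.argwhere((r[:,:,2]-r[:,:,0]>25));print(a,len(p),p.mean(0).round(1),len(lab),lab.mean(0).round(1))"
```

```text
pics/side0.png 132 [10.7 13. ] 173 [24.  15.6]
pics/m_s.png 129 [10.7 12.9] 184 [23.9 15.8]
pics/z_side.png 433 [ 8.  18.6] 53 [32.2 17.1]
```

```bash
python3 -c "
from plant import workorder
print(workorder.job_done())"
```

```text
the job is handed in; nothing more can be done
None
```

The job is handed in with the floor flat and centred, four loosened bottles upright on it and the switch at its on stop; the plate was dropped once and relaid, and I had no final look at the reagent jar, which the arm hid.

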